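Hang a finished shaving brush bristles-down on the drying rack

TASK

The finished shaving brush standing by itself on the bench, to the right of the drying rack, must dry hanging upside down, and one grip cannot turn it right over. Lift it, lay it gently on its side on the bench and let go without dropping it, then take it again by the black handle, turn it bristles down and hang it by the handle's neck in the free hook of the drying rack, settled right down in the seat and hanging plumb. Leave the brush that already hangs there undisturbed.

Things in the scene. Friction and masses are not known exactly. Their poses are not given: they have to be found in the camera images.
- brush: the brush to hang: black handle, cream hair knot, 123 mm tall, about 62 g; starts upright on its foot. Origin on the underside of the foot; z runs from foot to hair tip; its axis passes through x -1.7, y -1.2 mm. Laid on its side on the bench it rests on foot and knot, foot end 6 degrees lower, axis about 20 mm above the bench in the middle of the handle, and hardly rolls
- brush_foot (a point): point on the brush's axis at the underside of the foot. Solid radius at distances from it along the axis: handle 18 mm at 0, 20 at 44, tapering to 15 at 60 where the handle ends; there the neck: the knot begins with 11 mm, 15 at 67, widening to 27
- brush_collar (a point): point on the brush's axis, 52 mm from the foot, on the handle's conical shoulder: level with the middle of the hook wire (0 to 4 mm lower) when the brush hangs seated. The shoulder is a steep cone and can stick askew in the seat by friction if it is let down tilted; then it must be eased up, straightened and let down again
- brush_knot (a point): point on the brush's axis, 97 mm from the foot, in the widest part of the hair knot (firm core of 27 mm radius from 90 to 103 mm, fit to grip; loose hairs make it look up to 31)
- hook_free: the empty one of two equal steel hooks: a level U-shaped fork of 6 mm wire, 200 mm above the bench. Origin in the middle of the seat at the height of the wire's centre; x points from the open mouth to the rail, y along the rail, z up. Seat 36 mm across inside; mounting block on the rail from x +35 mm. The prong tips flare to 52 mm apart at x -26 mm and turn up, tops 10 mm above the origin
- hook_mouth (a point): middle of the free hook's mouth, 34 mm wide inside, 6 mm before the hook's origin (x -6 mm). The neck of the inverted brush goes in here along the hook's +x, the wire level with a point 58 to 68 mm from the foot; lowered then by 6 to 16 mm it settles on the handle's shoulder and can no longer leave sideways
- rack: drying rack, fixed: wooden board 125 x 230 mm, top 18 mm above the bench, two posts 14 mm thick at y +-98 mm, rail 20 x 20 mm at 200 mm height; its two hooks at x -55 mm, y -55 and +55 mm, the free one either of them. Origin on the bench under the middle of the rail; x points away from the hooks' mouths, y along the rail
- brush_b: an equal brush hanging bristles-down in the other hook, loose; origin on its foot (now on top, 252 mm above the bench), z down

How it is judged:
By the outcome, as a careful person would: the job done as asked, in the order asked, and still so for the second after the job is handed in, with the robot touching nothing.
It also fails if it takes over 72 s, if anything falls off the work surface, if the arm or the gripper's body presses on something with over 40 N, if the wrist force passes 120 N, or if a joint passes its speed limit or range.

ROBOT

A 6-joint arm with a two-finger parallel gripper is mounted at the origin on a cart in front of the work surface, level with it; the furniture and walls round the work are solid. World frame = base frame: x ahead of the robot, y to its left, z up, the work surface at z = 0. Lengths are in m, angles in degrees, forces in N, time in s.
With the tool pointing down it reaches from about 0.35 to 0.875 m from the base axis. Payload 15.5 kg.
Tool frame: the origin (TCP) lies at the very end of the fingers, on their centre line; the grasp point (between the pads) lies manip.grip_point_offset behind it (manip.grip_point_offset is the distance from the TCP to the grasp point, in m); z points along the fingers, y is the line along which they close (so a half turn about z gives the same grasp; the last joint's range is limited). The gripper opens to 85 mm and grips with 20 to 120 N. Pads are 22 mm wide; open, the fingers measure 114 mm over their backs; the gripper's body (76 mm by 85 mm) begins 54 mm behind the grasp point. The pads swing forward as they close: fully open they stand 13 mm farther back than shut.
Start: joints at [64.315, 28.281, 77.091, -0, 74.628, -5.472], TCP at [0.216, 0.587, 0.231] pointing down, gripper open.
Joint ranges: [-166.48, 166.48], [-47.26, 123.95], [12.59, 153.08], [-70.14, 250.14], [6.76, 159.57], [-176.63, 176.63]. Speed limits (degrees/s): [108.29, 108.29, 147.25, 172.46, 172.46, 172.46].

INTERFACE

Orientations are given as [roll, pitch, yaw] about the fixed x, y, z axes, in that order (R = Rz(yaw) Ry(pitch) Rx(roll)).
In Python, from rig import manip gives the robot as it stands.
- The arm moves only by the shell command python3 shift.py, which reads ROWS from standard input. ROWS is 1 to 5 rows, parted by semicolons, with the numbers parted by spaces; each row has 5 numbers: the opening from 0.0 (shut) to 1.0 (fully open), then dx, dy, dz in m, then a turn about the tool's z in degrees; each row shifts and turns the commanded pose from where the row before left it, along the tool's axes as they then stand; what a row does not reach is not made up. A row lasts 1/12 s, in which the tool goes at most 0.0417 m and 7.16 degrees, less where a joint would pass 70% of its speed; a pose out of reach is approached as far as the arm can. The fingers move at their own pace and stop on an object; the grip force is fixed at half the most. Time passes only in rows, so rows that do not move let the fingers close. It prints the time, the measured TCP pose, the force, the opening and the grip force at its end. Input that does not fit is refused with a message, and nothing moves.
- manip.read_state(): the state, without advancing time (a new reading comes with each control period).
- manip.camera(name): name is "scene" or "side" or "wrist"; returns a dict with "img" (480x640x3 uint8, red, green, blue), "intrinsics" (3x3 intrinsics, pixels), "view" (4x4, takes a point from world to camera coordinates). Camera axes: x right, y down, z forward; pixel columns grow to the right and rows downward; lengths in m; the calibration is good to about 2 mm. A picture is of the moment at which its call begins. There is no depth.
- manip.close_job(): hands the job in; it is judged then, once.
The state is a dict: "clock": time; "q": joint angles; "joint_vel": joint speeds; "tau": joint torques, N m; "eef_pos": TCP position; "ee_rot": TCP orientation; "wrist_force": force on the tool from outside, world axes, zero at the start; "moment": the same for the moment, N m; "opening": opening from 0.0 (shut) to 1.0 (fully open); "finger_force": force on a finger pad.
Only numpy, scipy, OpenCV 4.12 (cv2) and the standard library are available. Lean on these libraries where they do the work, as an engineer would, in place of code of your own. Each camera call takes 0.05 s, during which the arm holds its last target. There are 200 camera calls.

## Working session

There is one attempt and no reset: what is moved stays moved. The work goes in short steps, Python scripts to look and compute and a shell command to move; the robot and the scene stay as the last step left them, time stands still between calls to the robot, and variables do not carry over. Pictures are saved under pics/ and viewed, at most 10 in all, crops included, and the job is handed in when it is done.

```bash
ls; mkdir -p pics; python3 - <<'E'
from rig import manip
import cv2,numpy as np
print(manip.read_state(), manip.grip_point_offset)
for n in ("scene","side"):
    c=manip.camera(n); cv2.imwrite(f"pics/{n}0.png",c["img"][:,:,::-1]); np.savez(f"{n}.npz",K=c["intrinsics"],V=c["view"])
    print(n,c["intrinsics"].tolist(),np.round(c["view"],4).tolist())
E
```

```text
pics
rig.py
shift.py
{'clock': 0.0, 'q': array([ 6.43161723e+01,  2.83150617e+01,  7.71276247e+01, -7.87224595e-04,
        7.46280319e+01, -5.47365456e+00]), 'joint_vel': array([ 0.05255626,  0.05510417, -0.03644054,  0.06532704, -0.00797487,
        0.04757057]), 'tau': array([-4.09303961e-03, -8.82166743e+01, -3.83874464e+01, -5.95862348e-04,
        1.02573060e-02,  1.44242117e-04]), 'eef_pos': array([0.21577859, 0.58618441, 0.23069541]), 'ee_rot': array([-1.79929532e+02, -5.99033247e-03,  1.59790032e+02]), 'wrist_force': array([-0.24005004,  0.2691878 , -0.37165483]), 'moment': array([ 0.0121492 ,  0.02157338, -0.02769382]), 'finger_force': 0.0, 'opening': 0.9991955670536853} 0.0187
scene [[485.23626720080165, 0.0, 317.0047901925442], [0.0, 485.23626720080165, 242.4962660188261], [0.0, 0.0, 1.0]] [[0.4335, -0.9012, -0.0039, -0.4094], [-0.5234, -0.2483, -0.8151, 0.3568], [0.7336, 0.3553, -0.5793, 0.6694], [0.0, 0.0, 0.0, 1.0]]
side [[458.81934012786047, 0.0, 318.07379537913397], [0.0, 458.81934012786047, 241.37748158766738], [0.0, 0.0, 1.0]] [[0.9229, -0.3851, 0.0017, -0.5439], [-0.2477, -0.5969, -0.7632, 0.1272], [0.2949, 0.7039, -0.6462, 0.9636], [0.0, 0.0, 0.0, 1.0]]
```
View pics/scene0.png

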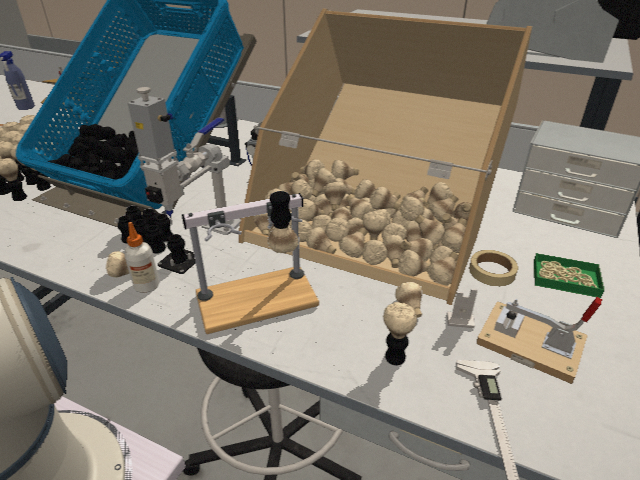

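View pics/side0.png

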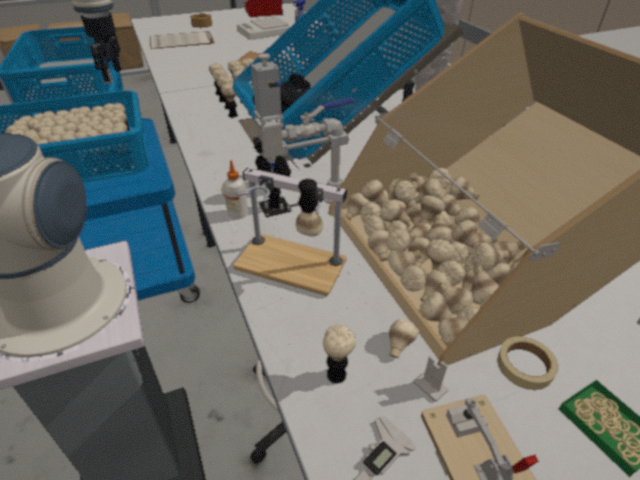

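The scene view shows the brush upright at about (399,340), with the rack's free hook at about (218,228) and the hanging brush at about (281,215). The side view shows the brush at (338,355), the rack board at (290,262) and the hanging brush at (309,205). Next I'll enlarge crops of these.

```bash
python3 - <<'E'
import cv2,numpy as np
a=cv2.imread("pics/scene0.png");b=cv2.imread("pics/side0.png")
def crop(i,x,y,w,h,s): return cv2.resize(i[y:y+h,x:x+w],None,fx=s,fy=s,interpolation=cv2.INTER_CUBIC)
# 5x for 150x.. 
L=np.hstack([crop(a,175,180,150,150,4-0),crop(a,375,280,50,150,4)])
R=np.hstack([crop(b,225,150,130,150,4),crop(b,315,310,50,150,4)])
cv2.imwrite("pics/c1.png",L);cv2.imwrite("pics/c2.png",R);print(L.shape,R.shape)
E
```

```text
(600, 800, 3) (600, 720, 3)
```

View pics/c1.png

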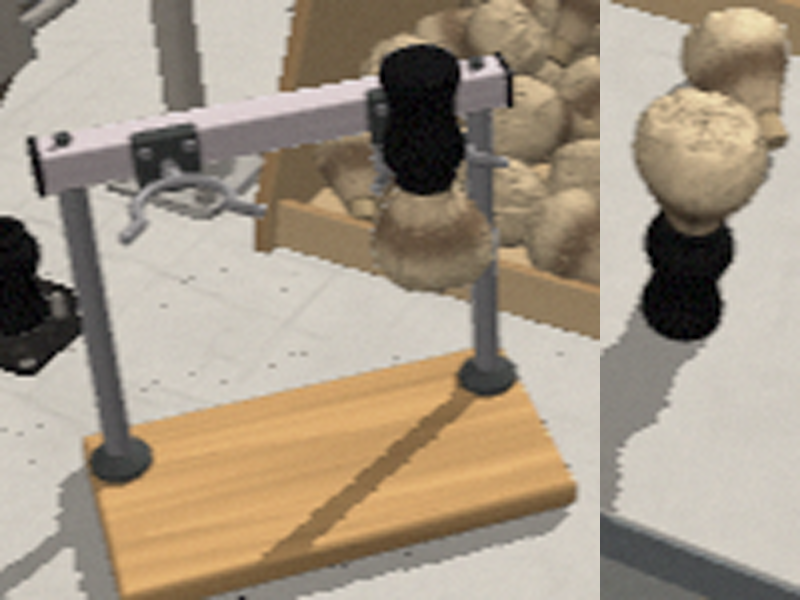

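View pics/c2.png

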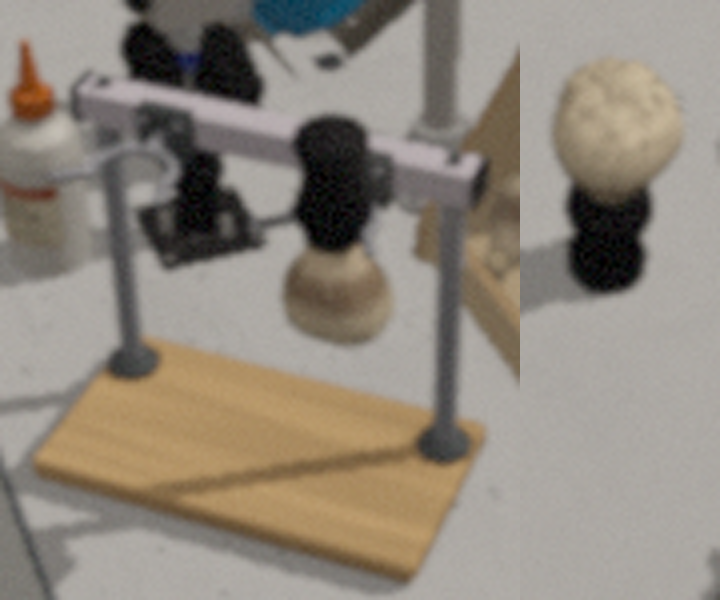

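The crops (4x; c1 from (175,180) and (375,280), c2 from (225,150) and (315,310)) show these points:

| Point | Scene crop px | Side crop px |
|---|---|---|
| Rail screw, left | (62,138) | (101,85) |
| Rail screw, right | (477,63) | (455,158) |
| Free hook prong tip, left | (125,238) | (55,178) |
| Standing brush knot centre | (702,155) | (618,128) |
| Standing brush foot bottom | (681,338) | (607,290) |

The right prong tip shows only in the scene crop, at (262,212). Next I'll triangulate these.

```bash
cat > h.py <<'E'
import numpy as np,cv2
from scipy.spatial.transform import Rotation as Ro
C={n:(lambda d:(d["K"],d["V"]))(np.load(n+".npz")) for n in("scene","side")}
def proj(c,p):
    K,V=c; q=K@(V[:3,:3]@np.asarray(p)+V[:3,3]); return q[:2]/q[2]
def tri(cams,px):
    P=[K@V[:3] for K,V in cams]
    X=cv2.triangulatePoints(P[0],P[1],np.array(px[0],float).reshape(2,1),np.array(px[1],float).reshape(2,1))
    X=(X[:3]/X[3]).ravel(); e=[np.linalg.norm(proj(c,X)-p) for c,p in zip(cams,px)]
    return X,max(e)
E
python3 - <<'E'
from h import *
S=lambda x,y:(175+(x+.5)/4-.5,180+(y+.5)/4-.5)
Sb=lambda x,y:(375+(x-600+.5)/4-.5,280+(y+.5)/4-.5)
D=lambda x,y:(225+(x+.5)/4-.5,150+(y+.5)/4-.5)
Db=lambda x,y:(315+(x-520+.5)/4-.5,310+(y+.5)/4-.5)
cs=[C["scene"],C["side"]]
for n,a,b in [("screwL",S(62,138),D(101,85)),("screwR",S(477,63),D(455,158)),("baseL",S(121,457),D(134,358)),("baseR",S(487,375),D(443,438)),
 ("tipL",S(125,238),D(55,178)),("bBfoot",S(421,60),D(335,130)),("brdNR",S(575,492),D(410,573)),("brdNL",S(120,593),D(38,463)),("knot",Sb(702,152),Db(618,126)),("foot",Sb(681,322),Db(607,275)),("waist",Sb(684,275),Db(607,232))]:
    X,e=tri(cs,[a,b]); print(n,np.round(X,4),round(e,2))
for c in cs: print(-c[1][:3,:3].T@c[1][:3,3])
E
```

```text
screwL [0.4375 0.0065 0.2151] 0.96
screwR [ 0.579  -0.1279  0.2145] 0.22
baseL [0.4395 0.0082 0.0252] 0.2
baseR [ 0.5781 -0.1272  0.0254] 0.37
tipL [ 0.3946 -0.0579  0.2076] 0.65
bBfoot [ 0.5122 -0.137   0.2529] 0.26
brdNR [ 0.5243 -0.2053  0.0156] 0.09
brdNL [ 0.3669 -0.044   0.0152] 1.39
knot [ 0.4663 -0.3859  0.1001] 0.38
foot [ 0.4638 -0.3875 -0.0036] 0.83
waist [ 0.4635 -0.3859  0.0272] 0.65
[-0.12694482 -0.51821318  0.67698728]
[ 0.24928167 -0.81175125  0.72066743]
```

```bash
python3 - <<'E'
from h import *
cs=[C["scene"],C["side"]]
for n,a,b in [("pump",(148,92),(263,68)),("bottletip",(132,224),(232,163)),("looseknot",(408,292),(404,331)),("clampright",(462,300),(436,362))]:
    X,e=tri(cs,[a,b]); print(n,np.round(X,3),round(e,2))
def ground(c,px,z=0):
    K,V=c; d=V[:3,:3].T@np.linalg.inv(K)@[px[0],px[1],1]; o=-V[:3,:3].T@V[:3,3]; return o+d*(z-o[2])/d[2]
for p in [(100,297),(200,340),(380,400)]: print("edge",ground(cs[0],p)[:2])
R=Ro.from_euler("xyz",[-179.93,0,159.79],degrees=True).as_matrix()
print("d1",R.T@(np.array([.465,-.386,.33])-[.2158,.5862,.2307]))
E
```

```text
pump [0.517 0.125 0.387] 5.25
bottletip [0.43  0.152 0.157] 1.19
looseknot [ 0.615 -0.362  0.029] 0.84
clampright [ 0.613 -0.464  0.056] 2.49
edge [0.35971355 0.22088763]
edge [ 0.35100352 -0.04133136]
edge [ 0.37017321 -0.391711  ]
d1 [-0.56971559 -0.82637589 -0.09829047]
```

```bash
echo '1 0 0 -0.035 0;1 0 0 -0.035 0;1 0 0 -0.03 7;1 0 0 0 7;1 0 0 0 7' | python3 shift.py ; echo '1 0 0 0 7;1 0 0 0 7;1 0 0 0 7;1 0 0 0 7;1 0 0 0 7' | python3 shift.py ; echo '1 -0.035 0.009 0 7;1 -0.035 0.009 0 6.8;1 -0.035 0.009 0 0;1 -0.035 0.009 0 0;1 -0.035 0.009 0 0' | python3 shift.py
```

```text
clock: 0.52
eef_pos: [0.2162, 0.5871, 0.3332]
ee_rot: [179.8, -0.0, 138.4]
wrist_force: [0.3, -1.2, -0.5]
opening: 1.001
finger_force: 0.0
clock: 0.93
eef_pos: [0.2159, 0.5863, 0.3309]
ee_rot: [-180.0, 0.0, 103.4]
wrist_force: [0.5, 0.6, -0.6]
opening: 1.002
finger_force: 0.0
clock: 1.35
eef_pos: [0.273, 0.4142, 0.3309]
ee_rot: [-180.0, 0.0, 90.0]
wrist_force: [1.4, 0.6, 0.8]
opening: 0.998
finger_force: 0.0
```

```bash
for i in 1; do echo '1 -0.036 0.0087 0 0;1 -0.036 0.0087 0 0;1 -0.036 0.0087 0 0;1 -0.036 0.0087 0 0;1 -0.036 0.0087 0 0' | python3 shift.py; done; echo '1 -0.036 0.0087 0 0;1 -0.036 0.0087 0 0;1 -0.036 0.0087 0 0;1 -0.036 0.0087 0 0;1 -0.036 0.0087 0 0' | python3 shift.py; echo '1 -0.036 0.0087 0 0;1 -0.036 0.0087 0 0;1 -0.036 0.0087 0 0;1 -0.036 0.0087 0 0;1 -0.036 0.0087 0 0' | python3 shift.py; echo '1 -0.036 0.0087 0 0;1 -0.036 0.0087 0 0;1 -0.036 0.0087 0 0;1 -0.036 0.0087 0 0;1 0 0 0 0' | python3 shift.py
python3 - <<'E'
from rig import manip
import cv2,numpy as np
c=manip.camera("wrist"); cv2.imwrite("pics/w1.png",c["img"][:,:,::-1]); np.savez("w1.npz",K=c["intrinsics"],V=c["view"])
V=c["view"]; print(c["intrinsics"][0],-V[:3,:3].T@V[:3,3],V[2,:3],manip.read_state()["eef_pos"])
E
```

```text
clock: 1.77
eef_pos: [0.3163, 0.2343, 0.3312]
ee_rot: [-180.0, 0.0, 90.0]
wrist_force: [2.3, 0.7, 0.3]
opening: 1.002
finger_force: 0.0
clock: 2.18
eef_pos: [0.3597, 0.0542, 0.3313]
ee_rot: [180.0, -0.0, 90.0]
wrist_force: [1.3, 0.1, 0.2]
opening: 0.998
finger_force: 0.0
clock: 2.6
eef_pos: [0.4032, -0.126, 0.3312]
ee_rot: [-180.0, -0.0, 90.0]
wrist_force: [2.0, 0.4, -0.5]
opening: 1.003
finger_force: 0.0
clock: 3.02
eef_pos: [0.4392, -0.2735, 0.3305]
ee_rot: [-180.0, 0.1, 89.8]
wrist_force: [-1.9, 1.4, -0.4]
opening: 0.996
finger_force: 0.0
[358.06593546   0.         317.01602277] [ 0.43985523 -0.2052852   0.47254628] [-0.00096509 -0.27011748 -0.96282689] [ 0.43841468 -0.27080675  0.33043548]
```

View pics/w1.png

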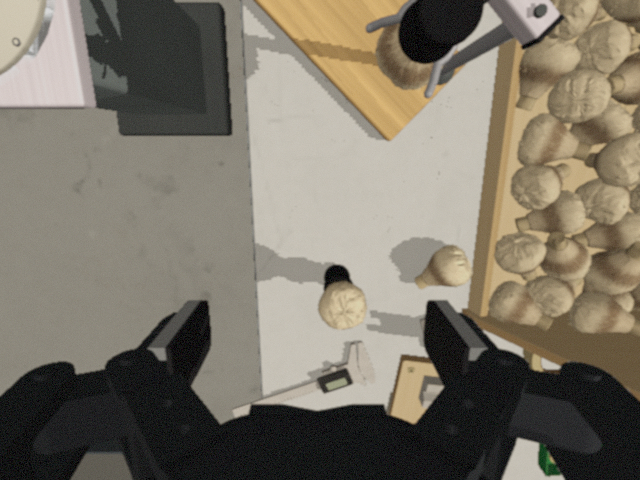

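The wrist view shows the brush from above: knot centre at (343,305), foot at about (337,274) and loose knot at (447,266). The bench is clear between the brush and the board corner at (390,138). I'll check the position with this ray.

```bash
python3 - <<'E'
from h import *
d=np.load("w1.npz"); c=(d["K"],d["V"])
def ground(c,px,z=0):
    K,V=c; d=V[:3,:3].T@np.linalg.inv(K)@[px[0],px[1],1]; o=-V[:3,:3].T@V[:3,3]; return o+d*(z-o[2])/d[2]
print(ground(c,(343,305),.1),ground(c,(390,138),.018),ground(c,(337,276),.01),ground(c,(447,266),.02))
S=(375+(102.5)/4-.5,280+(152.5)/4-.5)
print(tri([C["scene"],c],[S,(343,305)]))
E
```

```text
[ 0.46878307 -0.38221352  0.1       ] [ 0.52862453 -0.19943736  0.018     ] [ 0.46677583 -0.38137814  0.01      ] [ 0.61296731 -0.36371598  0.02      ]
(array([ 0.4695194 , -0.38441171,  0.09706194]), np.float64(0.7736933901656974))
```

```bash
echo '1 -0.038 0.0095 0 0;1 -0.038 0.0095 0 0;1 -0.038 0.0095 0 0;1 0 0 0.035 0;1 0 0 0.035 0' | python3 shift.py; echo '1 0 0 0.035 0;1 0 0 0.035 0;1 0 0 0.035 0;1 0 0 0.03 0;1 0 0 0 0' | python3 shift.py;  echo '1 0 0 0.025 0;1 0 0 0.025 0;1 0 0 0 0;1 0 0 0 0;1 0 0 0 0' | python3 shift.py; 
python3 - <<'E'
from rig import manip
import cv2,numpy as np
c=manip.camera("scene");d=manip.camera("side"); f=lambda i,x,y:cv2.resize(i[y:y+150,x:x+100,::-1],None,fx=4,fy=4,interpolation=2)
cv2.imwrite("pics/g1.png",np.hstack([f(c["img"],350,250),f(d["img"],290,270)]));print(manip.read_state()["eef_pos"])
E
```

```text
clock: 3.48
eef_pos: [0.4678, -0.384, 0.2615]
ee_rot: [179.8, 0.2, 89.9]
wrist_force: [-0.4, -0.2, -1.7]
opening: 1.002
finger_force: 0.0
clock: 3.9
eef_pos: [0.4643, -0.3788, 0.1211]
ee_rot: [-179.6, -0.4, 90.0]
wrist_force: [-0.8, 1.5, -0.1]
opening: 1.003
finger_force: 0.0
clock: 4.32
eef_pos: [0.4674, -0.3825, 0.0784]
ee_rot: [179.9, 0.1, 90.0]
wrist_force: [-0.3, -1.1, -0.6]
opening: 0.995
finger_force: 0.0
[ 0.46750218 -0.38272593  0.07837124]
```

View pics/g1.png

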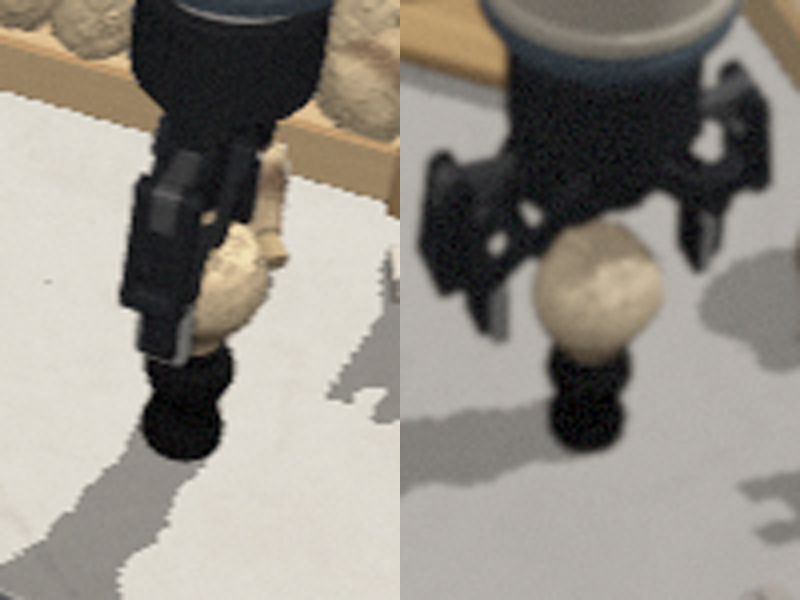

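The fingers straddle the knot, which is centred between them, with the tips at the knot's lower half. I'll lower slightly, close and lift a little.

```bash
echo '1 -0.002 0 0.004 0;0.4 0 0 0 0;0.4 0 0 0 0;0.4 0 0 0 0;0.4 0 0 0 0' | python3 shift.py; echo '0.4 0 0 0 0;0.4 0 0 0 0;0.4 0 0 0 0;0.4 0 0 0 0;0.4 0 0 0 0' | python3 shift.py; echo '0.4 0 0 -0.01 0;0.4 0 0 -0.02 0;0.4 0 0 -0.02 0;0.4 0 0 0 0;0.4 0 0 0 0' | python3 shift.py
```

```text
clock: 4.83
eef_pos: [0.4668, -0.3844, 0.0729]
ee_rot: [180.0, 0.0, 90.0]
wrist_force: [-2.2, 0.5, 7.5]
opening: 0.615
finger_force: 61.8
clock: 5.25
eef_pos: [0.4668, -0.3843, 0.0729]
ee_rot: [180.0, 0.0, 90.0]
wrist_force: [-2.1, 0.6, 7.1]
opening: 0.619
finger_force: 61.8
clock: 5.67
eef_pos: [0.4672, -0.3846, 0.1238]
ee_rot: [179.9, 0.1, 90.0]
wrist_force: [-0.5, -0.2, -1.4]
opening: 0.614
finger_force: 62.8
```

```bash
echo '0.4 0 0 0.02 0;0.4 0 0 0.02 0;0.4 0 0 0.009 0;0.4 0 0 0 0;0.4 0 0 0 0' | python3 shift.py; echo '0.6 0 0 0 0;0.6 0 0 0 0;0.6 0 0 0 0' | python3 shift.py;echo '0.61 0 0 0 0;0.61 0 0 0 0;0.61 0 0 0 0' | python3 shift.py
```

```text
clock: 6.08
eef_pos: [0.4663, -0.3837, 0.0726]
ee_rot: [-179.9, -0.1, 90.0]
wrist_force: [-0.3, -0.4, -0.4]
opening: 0.615
finger_force: 65.8
clock: 6.33
eef_pos: [0.4667, -0.3841, 0.0734]
ee_rot: [-180.0, -0.0, 90.0]
wrist_force: [-0.5, 1.1, -0.4]
opening: 0.612
finger_force: 65.8
clock: 6.58
eef_pos: [0.4667, -0.3841, 0.0734]
ee_rot: [180.0, 0.0, 90.0]
wrist_force: [-0.4, -0.3, -0.9]
opening: 0.616
finger_force: 65.8
```

```bash
for r in 1; do echo '0.615 0 0 0 0;0.615 0 0 0 0;0.615 0 0 0 0' | python3 shift.py | tail -2; echo '0.62 0 0 0 0;0.62 0 0 0 0;0.62 0 0 0 0' | python3 shift.py| tail -2; echo '0.625 0 0 0 0;0.625 0 0 0 0;0.625 0 0 0 0' | python3 shift.py| tail -2;  done
```

```text
opening: 0.616
finger_force: 53.0
opening: 0.627
finger_force: 34.7
opening: 0.624
finger_force: 18.6
```

```bash
echo '0.625 0 0 0.001 0;0.625 0.008 0 0 0;0.625 0.008 0 0 0;0.625 0.01 0 0 0;0.625 0 0 0 0' | python3 shift.py; 
python3 - <<'E'
from rig import manip
import cv2,numpy as np
c=manip.camera("scene");d=manip.camera("side"); f=lambda i,x,y:cv2.resize(i[y:y+150,x:x+100,::-1],None,fx=4,fy=4,interpolation=2)
cv2.imwrite("pics/g2.png",np.hstack([f(c["img"],350,250),f(d["img"],290,270)]));print(manip.read_state()["eef_pos"])
E
```

```text
clock: 7.75
eef_pos: [0.4663, -0.3556, 0.0722]
ee_rot: [-179.9, -0.1, 90.0]
wrist_force: [0.2, -0.9, -0.4]
opening: 0.623
finger_force: 18.6
[ 0.46683184 -0.3574234   0.07240751]
```

View pics/g2.png

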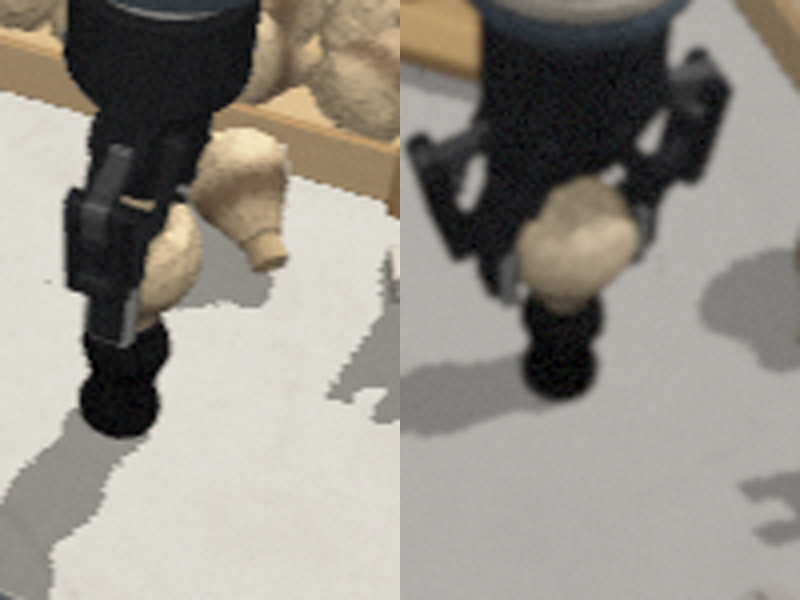

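The brush slid along upright with no press on the bench (foot at about (120,415) in the left crop). I'll press the foot down and read the force.

```bash
echo '0.625 0 0 0.002 0;0.625 0 0 0 0;0.625 0 0 0 0' | python3 shift.py|grep -E "eef|wrist|fing"; echo '0.627 0 0 0.002 0;0.627 0 0 0 0;0.627 0 0 0 0' | python3 shift.py|grep -E "eef|wrist|fing"; echo '0.627 0.008 0 0 0;0.627 0.008 0 0 0;0.627 0.008 0 0 0' | python3 shift.py|grep -E "eef|wrist|fing"
```

```text
eef_pos: [0.467, -0.3587, 0.0706]
wrist_force: [-0.3, 1.4, 6.0]
finger_force: 18.7
eef_pos: [0.4673, -0.359, 0.069]
wrist_force: [-1.2, 1.7, 11.7]
finger_force: 13.6
eef_pos: [0.4674, -0.3349, 0.0689]
wrist_force: [1.7, -1.0, 1.9]
finger_force: 13.2
```

```bash
cat >> h.py <<'E'
def brushpose(imgs,base,psi,ts,offs):
    """base: point on axis s=97 (world); brush leans by t in world heading psi (deg). fits t and offsets (along heading, z) to the dark handle"""
    best=[]
    h=np.array([np.cos(np.radians(psi)),np.sin(np.radians(psi)),0]); z=np.array([0,0,1.]); k=np.cross(h,z)
    prof=[(0,.018),(.01,.018),(.022,.0165),(.035,.0195),(.044,.020),(.052,.0175),(.06,.015)]
    masks={n:((im.max(2)<70)*255).astype(np.uint8) for n,im in imgs.items()}
    for t in ts:
        a=np.sin(np.radians(t))*h+np.cos(np.radians(t))*z; b=np.cross(a,k)
        for o in offs:
          for oz in offs:
            foot=base-.097*a+o*h+oz*z; s=0
            P=np.array([foot+q*a+r*(np.cos(u)*k+np.sin(u)*b) for q,r in prof for u in np.linspace(0,6.28,24)])
            for n,m in masks.items():
                K,V=C[n]; Q=P@V[:3,:3].T+V[:3,3]; Q=(Q@K.T); px=Q[:,:2]/Q[:,2:]
                M=np.zeros(m.shape,np.uint8); cv2.fillConvexPoly(M,cv2.convexHull(np.round(px*8).astype(np.int32)),255,shift=3)
                ring=cv2.dilate(M,np.ones((9,9)))-M
                s+=m[M>0].mean()/255-m[ring>0].mean()/255
            best.append((s,t,o,oz))
    best.sort(reverse=True); return best[:4]
def tilt(base,psi,ts=range(0,100,5),offs=np.arange(-.03,.031,.005)):
    from rig import manip
    return brushpose({n:manip.camera(n)["img"] for n in C},np.array(base),psi,ts,offs)
E
python3 - <<'E'
from h import *; from rig import manip
p=manip.read_state()["eef_pos"]+[0,0,.0237]
for b in tilt(p,90): print(np.round(b,3))
E
```

```text
[ 1.207  0.    -0.015  0.   ]
[ 1.204  0.    -0.02   0.005]
[ 1.2   0.   -0.02  0.  ]
[ 1.199  5.    -0.01   0.   ]
```

```bash
python3 - <<'E'
from h import *; from rig import manip
p=manip.read_state()["eef_pos"]+[0,0,.0237]
im={n:manip.camera(n)["img"] for n in C}
for t in (-4,0,4,8,12,16):
    print(np.round(brushpose(im,p,90,[t],np.arange(-.02,.021,.004))[0],3))
cv2.imwrite("pics/cur.png",np.hstack([cv2.resize(im[n][y:y+150,x:x+100,::-1],None,fx=4,fy=4,interpolation=2) for n,x,y in(("scene",330,240),("side",280,255))]))
E
```

```text
[ 1.196 -4.    -0.02   0.   ]
[ 1.229  0.    -0.02   0.004]
[ 1.222  4.    -0.012  0.004]
[ 1.214  8.    -0.008  0.   ]
[ 1.197e+00  1.200e+01 -4.000e-03  0.000e+00]
[ 1.177 16.     0.     0.   ]
```

View pics/cur.png

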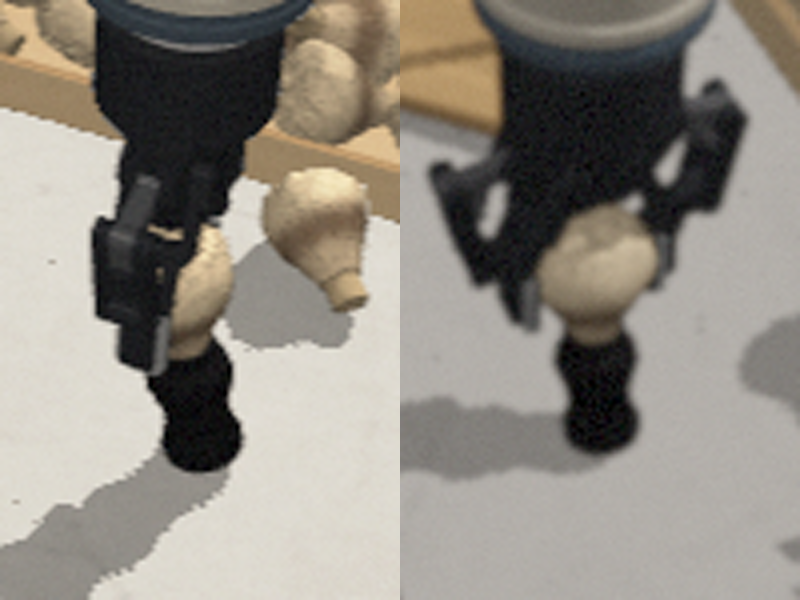

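The brush now leans: its foot trails at (200,460) in the left crop while the knot stays in the pads. The drag works when pressed, so I'll continue along the arc.

```bash
echo '0.627 0 0 0.002 0;0.627 0.008 0 0.001 0;0.627 0.008 0 0.002 0;0.627 0.008 0 0.003 0' | python3 shift.py|grep -E "eef|wrist|fing";echo '0.627 0.008 0 0.003 0;0.627 0.008 0 0.004 0;0.627 0.008 0 0.005 0' | python3 shift.py|grep -E "eef|wrist|fing"
python3 - <<'E'
from h import *; from rig import manip
p=manip.read_state()["eef_pos"]+[0,0,.0237]
for b in tilt(p,90,range(0,90,5),np.arange(-.008,.009,.004)): print(np.round(b,3))
E
```

```text
eef_pos: [0.4674, -0.3108, 0.0609]
wrist_force: [0.5, 4.7, 10.2]
finger_force: 13.9
eef_pos: [0.4671, -0.2863, 0.0485]
wrist_force: [-0.2, 1.0, 4.1]
finger_force: 13.8
[1.408e+00 4.500e+01 0.000e+00 8.000e-03]
[1.4e+00 4.5e+01 4.0e-03 8.0e-03]
[ 1.4e+00  5.5e+01  8.0e-03 -4.0e-03]
[1.392e+00 5.500e+01 8.000e-03 0.000e+00]
```

```bash
echo '0.627 0.009 0 0.008 0;0.627 0.007 0 0.009 0;0.627 0.005 0 0.009 0;0.627 0.003 0 0.007 0;0.627 0 0 0 0' | python3 shift.py|grep -E "eef|wrist|fing"
python3 - <<'E'
from h import *; from rig import manip
p=manip.read_state()["eef_pos"]+[0,0,.0227]
for b in tilt(p,90,range(30,105,5),np.arange(-.008,.009,.004)): print(np.round(b,3))
E
```

```text
eef_pos: [0.4662, -0.2616, 0.014]
wrist_force: [0.1, 0.2, -0.9]
finger_force: 13.7
[1.492e+00 7.500e+01 0.000e+00 8.000e-03]
[1.489e+00 7.500e+01 4.000e-03 4.000e-03]
[1.47e+00 8.00e+01 4.00e-03 0.00e+00]
[1.452e+00 8.000e+01 4.000e-03 4.000e-03]
```

```bash
echo '0.627 0.001 0 0.003 0;0.627 0 0 0.002 0;0.627 0 0 0 0;0.627 0 0 0 0' | python3 shift.py|grep -E "eef|wrist|fing"; echo '0.627 0 0 0.002 0;0.627 0 0 0 0;0.627 0 0 0 0' | python3 shift.py|grep -E "eef|wrist|fing"; echo '0.627 0 0 0.0015 0;0.627 0 0 0 0;0.627 0 0 0 0' | python3 shift.py|grep -E "eef|wrist|fing"
python3 - <<'E'
from h import *; from rig import manip
p=manip.read_state()["eef_pos"]+[0,0,.0227]
for b in tilt(p,90,range(60,105,3),np.arange(-.012,.013,.004)): print(np.round(b,3))
E
```

```text
eef_pos: [0.4668, -0.2613, 0.0103]
wrist_force: [-0.1, -0.4, 0.4]
finger_force: 13.7
eef_pos: [0.4667, -0.2611, 0.0083]
wrist_force: [-0.4, -0.3, 0.3]
finger_force: 13.7
eef_pos: [0.4667, -0.2611, 0.0067]
wrist_force: [0.4, 0.7, 1.0]
finger_force: 13.7
[1.521e+00 7.500e+01 0.000e+00 1.200e-02]
[1.517e+00 7.800e+01 0.000e+00 8.000e-03]
[1.5e+00 7.2e+01 0.0e+00 1.2e-02]
[1.494e+00 8.100e+01 4.000e-03 4.000e-03]
```

```bash
echo '0.627 0 0 0.002 0;0.627 0 0 0 0;0.627 0 0 0 0' | python3 shift.py|grep -E "eef|wrist|fing"; echo '0.627 0 0 0.0015 0;0.627 0 0 0 0;0.627 0 0 0 0' | python3 shift.py|grep -E "eef|wrist|fing"; echo '0.627 0 0 0.0015 0;0.627 0 0 0 0;0.627 0 0 0 0' | python3 shift.py|grep -E "eef|wrist|fing"
python3 - <<'E'
from h import *; from rig import manip
p=manip.read_state()["eef_pos"]+[0,0,.0227]
for b in tilt(p,90,range(60,105,3),np.arange(-.012,.013,.004)): print(np.round(b,3))
E
```

```text
eef_pos: [0.4667, -0.2611, 0.0047]
wrist_force: [-0.3, 0.3, 0.9]
finger_force: 13.7
eef_pos: [0.4667, -0.2611, 0.0032]
wrist_force: [-1.0, 0.0, 0.7]
finger_force: 13.7
eef_pos: [0.4667, -0.2611, 0.0017]
wrist_force: [0.3, 0.2, 0.1]
finger_force: 13.7
[1.529e+00 7.800e+01 0.000e+00 1.200e-02]
[1.513e+00 7.500e+01 0.000e+00 1.200e-02]
[1.504e+00 8.100e+01 0.000e+00 8.000e-03]
[1.496e+00 8.700e+01 4.000e-03 0.000e+00]
```

```bash
echo '0.627 0 0 0.0015 0;0.627 0 0 0 0;0.627 0 0 0 0' | python3 shift.py|grep -E "eef|wrist|fing"; echo '0.627 0 0 0.0015 0;0.627 0 0 0 0;0.627 0 0 0 0' | python3 shift.py|grep -E "eef|wrist|fing"
echo '0.627 0 0 0.0015 0;0.627 0 0 0 0;0.627 0 0 0 0' | python3 shift.py|grep -E "eef|wrist|fing"
python3 - <<'E'
from h import *; from rig import manip
p=manip.read_state()["eef_pos"]+[0,0,.0227]
for b in tilt(p,90,range(60,105,3),np.arange(-.012,.017,.004)): print(np.round(b,3))
im={n:manip.camera(n)["img"] for n in C}
cv2.imwrite("pics/lay.png",np.hstack([cv2.resize(im[n][y:y+120,x:x+80,::-1],None,fx=5,fy=5,interpolation=2) for n,x,y in(("scene",310,240),("side",270,235))]))
E
```

```text
eef_pos: [0.4667, -0.2611, 0.0002]
wrist_force: [0.3, 0.1, 0.5]
finger_force: 13.7
eef_pos: [0.4667, -0.2611, -0.0013]
wrist_force: [-0.4, 0.4, 0.9]
finger_force: 13.7
eef_pos: [0.4667, -0.2611, -0.0028]
wrist_force: [0.2, 0.4, 0.3]
finger_force: 13.7
[1.517e+00 7.800e+01 0.000e+00 1.600e-02]
[1.513e+00 8.100e+01 0.000e+00 1.200e-02]
[1.512e+00 7.500e+01 0.000e+00 1.600e-02]
[1.51e+00 8.40e+01 0.00e+00 8.00e-03]
```

```bash
echo '0.627 0 0 0.001 0;0.627 0 0 0 0;0.627 0 0 0 0' | python3 shift.py|grep -E "eef|wrist|fing"; echo '0.627 0 0 0.001 0;0.627 0 0 0 0;0.627 0 0 0 0' | python3 shift.py|grep -E "eef|wrist|fing"
```

```text
eef_pos: [0.4667, -0.2611, -0.0037]
wrist_force: [-1.0, 0.9, 4.5]
finger_force: 15.2
eef_pos: [0.4668, -0.2611, -0.0038]
wrist_force: [-5.1, 2.6, 25.1]
finger_force: 26.0
```

View pics/lay.png

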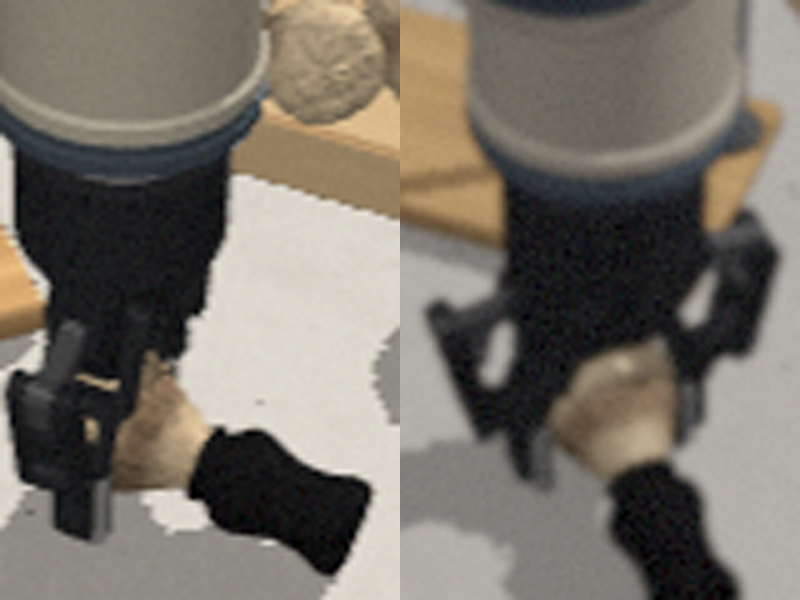

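The brush lies nearly horizontal: handle at (280,490) and knot in the pads in the left crop. The fingertips just touched the bench. I'll back off a little and let go gradually.

```bash
echo '0.627 0 0 -0.0015 0;0.63 0 0 0 0;0.63 0 0 0 0;0.631 0 0 0 0;0.632 0 0 0 0' | python3 shift.py|grep -E "wrist|fing|open"; echo '0.633 0 0 0 0;0.634 0 0 0 0;0.635 0 0 0 0;0.636 0 0 0 0;0.638 0 0 0 0' | python3 shift.py|grep -E "eef|wrist|fing|open"; echo '0.64 0 0 0 0;0.645 0 0 0 0;0.65 0 0 0 0;0.66 0 0 0 0;0.68 0 0 0 0' | python3 shift.py|grep -E "eef|wrist|fing|open"
echo '0.7 0 0 0 0;0.8 0 0 0 0;0.9 0 0 0 0;1 0 0 0 0;1 0 0 0 0' | python3 shift.py|grep -E "eef|wrist|fing|open"
python3 - <<'E'
from h import *; from rig import manip
p=np.array([.4667,-.2611,.028])
for b in tilt(p,90,range(60,105,3),np.arange(-.012,.017,.004)): print(np.round(b,3))
E
```

```text
wrist_force: [-0.3, 0.8, 0.1]
opening: 0.635
finger_force: 2.6
eef_pos: [0.4667, -0.2611, -0.0032]
wrist_force: [0.3, -0.2, 0.9]
opening: 0.637
finger_force: 0.0
eef_pos: [0.4667, -0.2611, -0.0032]
wrist_force: [-0.2, 0.9, 0.3]
opening: 0.677
finger_force: 0.0
eef_pos: [0.4667, -0.2611, -0.0032]
wrist_force: [-0.0, 0.1, 0.4]
opening: 0.998
finger_force: 0.0
[ 1.491e+00  8.100e+01  4.000e-03 -4.000e-03]
[ 1.468e+00  8.400e+01  4.000e-03 -8.000e-03]
[ 1.467e+00  8.400e+01  4.000e-03 -4.000e-03]
[ 1.464e+00  8.700e+01  4.000e-03 -8.000e-03]
```

```bash
echo '1 0 0 -0.03 0;1 0 0 -0.035 0;1 0 0 -0.04 0;1 0 0 -0.04 0;1 0.02 0 -0.02 0' | python3 shift.py|grep eef; echo '1 0.02 0 0 0;1 0 0 0 0;1 0 0 0 0' | python3 shift.py|grep eef
cat >> h.py <<'E'
def lying(imgs,x0,y0,psi0):
    prof=[(0,.018),(.01,.018),(.022,.0165),(.035,.0195),(.044,.020),(.052,.0175),(.06,.015)]
    masks={n:((im.max(2)<60)*255).astype(np.uint8) for n,im in imgs.items()}
    best=[]
    t=np.radians(84)
    for psi in np.arange(psi0-12,psi0+13,3):
        h=np.array([np.cos(np.radians(psi)),np.sin(np.radians(psi)),0]); z=np.array([0,0,1.]); k=np.cross(h,z)
        a=np.sin(t)*h+np.cos(t)*z; b=np.cross(a,k)
        Q0=np.array([q*a+r*(np.cos(u)*k+np.sin(u)*b) for q,r in prof for u in np.linspace(0,6.28,24)])
        for dx in np.arange(-.012,.013,.002):
          for dy in np.arange(-.012,.013,.002):
            P=Q0+[x0+dx,y0+dy,.018]; s=[]
            for n,m in masks.items():
                K,V=C[n]; Q=(P@V[:3,:3].T+V[:3,3])@K.T; px=Q[:,:2]/Q[:,2:]
                M=np.zeros(m.shape,np.uint8); cv2.fillConvexPoly(M,cv2.convexHull(np.round(px*8).astype(np.int32)),255,shift=3)
                ring=cv2.dilate(M,np.ones((9,9)))-M
                s.append(m[M>0].mean()/255-m[ring>0].mean()/255)
            best.append((sum(s),x0+dx,y0+dy,psi,*s))
    best.sort(reverse=True); return best[:4]
E
python3 - <<'E'
from h import *; from rig import manip
cams={n:manip.camera(n) for n in ("scene","side","wrist")}
C["wrist"]=(cams["wrist"]["intrinsics"],cams["wrist"]["view"])
im={n:c["img"] for n,c in cams.items()}
cv2.imwrite("pics/w2.png",im["wrist"][:,:,::-1]); np.savez("w2.npz",K=C["wrist"][0],V=C["wrist"][1])
for b in lying(im,.467,-.353,90): print(np.round(b,3))
K,V=C["wrist"]
print("expected handle px",proj((K,V),[.467,-.353,.018]),proj((K,V),[.467,-.293,.024]),proj((K,V),[.467,-.257,.027]))
E
```

```text
eef_pos: [0.4683, -0.2439, 0.1662]
eef_pos: [0.4667, -0.2205, 0.162]
[ 2.199  0.463 -0.355 90.     0.807  0.702  0.69 ]
[ 2.197  0.463 -0.355 93.     0.802  0.705  0.69 ]
[ 2.19   0.461 -0.355 90.     0.798  0.705  0.687]
[ 2.188  0.461 -0.355 87.     0.793  0.706  0.689]
expected handle px [316.90659847 369.56737475] [316.93250866 312.98307483] [316.9505167  274.72314304]
```

The fit over the three cameras puts the brush flat at foot (0.464,-0.355), heading +y, so it lies as intended. I'll regrip it by the handle, 20 mm from the foot.

```bash
echo '1 -0.038 -0.001 0 0;1 -0.038 -0.001 0 0;1 -0.0385 0 0 0;1 0 0 0.035 0;1 0 0 0.035 0' | python3 shift.py|grep eef; echo '1 0 0 0.035 0;1 0 0 0.025 0;1 0 0 0.02 0;1 0 0 0.011 0;1 0 0 0 0' | python3 shift.py|grep -E "eef|wrist"
echo '0.6 0 0 0 0;0.5 0 0 0 0;0.5 0 0 0 0;0.5 0 0 0 0;0.5 0 0 0 0' | python3 shift.py|grep -E "eef|wrist|fing|open"
echo '0.35 0 0 0 0;0.35 0 0 0 0;0.35 0 0 0 0;0.35 0 0 0 0;0.35 0 0 0 0' | python3 shift.py|grep -E "eef|wrist|fing|open"
```

```text
eef_pos: [0.4653, -0.3394, 0.0915]
eef_pos: [0.4634, -0.3352, -0.0018]
wrist_force: [-0.7, 0.1, -0.1]
eef_pos: [0.4651, -0.3359, 0.0016]
wrist_force: [-0.1, 0.0, 0.3]
opening: 0.5
finger_force: 0.0
eef_pos: [0.465, -0.3359, 0.0016]
wrist_force: [-1.6, 1.1, 9.6]
opening: 0.426
finger_force: 58.3
```

```bash
echo '0.35 0 0 -0.01 0;0.35 0 0 -0.025 0;0.35 0 0 -0.03 0;0.35 0 0 -0.03 0;0.35 0 0 -0.015 0' | python3 shift.py|grep -E "eef|wrist|fing|open"; echo '0.42 0 0 0 0;0.426 0 0 0 0;0.43 0 0 0 0;0.432 0 0 0 0;0.434 0 0 0 0' | python3 shift.py|grep -E "eef|wrist|fing|open"
cat >t.py <<'E'
from h import *; from rig import manip
import sys
st=manip.read_state(); g=st["eef_pos"]+[0,0,.021]; y=np.radians(st["ee_rot"][2]); psi=st["ee_rot"][2]
h=np.array([np.cos(y),np.sin(y),0]); z=np.array([0,0,1.]); k=np.cross(h,z)
prof=[(-.02,.02),(0,.027),(.006,.027)]  # knot only, about s=97
out=[]
ims={n:manip.camera(n)["img"].astype(int) for n in C}
mk={n:((i[:,:,0]>i[:,:,2]+18)&(i.max(2)>70)).astype(float) for n,i in ims.items()}
D=float(sys.argv[1]) # distance grip to s=97
for t in range(60,200,4):
    a=np.sin(np.radians(t))*h+np.cos(np.radians(t))*z; s=[]
    for n in C:
        c=g+D*a; p=proj(C[n],c); q=C[n][0][0,0]*.025/(C[n][1]@[*c,1])[2]
        M=cv2.circle(np.zeros((480,640),np.uint8),tuple(int(round(v)) for v in p),int(round(q)),1,-1); s.append(mk[n][M>0].mean())
    out.append((round(sum(s),3),t,*np.round(s,2)))
print(sorted(out,reverse=True)[:4])
E
python3 t.py .077
```

```text
eef_pos: [0.4655, -0.3362, 0.1147]
wrist_force: [1.3, 0.1, 0.8]
opening: 0.423
finger_force: 59.6
eef_pos: [0.4642, -0.3352, 0.1097]
wrist_force: [0.4, 0.2, -0.4]
opening: 0.437
finger_force: 20.5
[(np.float64(1.153), 88, np.float64(0.99), np.float64(0.16)), (np.float64(1.144), 84, np.float64(0.97), np.float64(0.17)), (np.float64(1.099), 68, np.float64(0.92), np.float64(0.18)), (np.float64(1.097), 60, np.float64(0.94), np.float64(0.15))]
```

```bash
for k in 1; do echo '0.435 0 0 0 0;0.436 0 0 0 0;0.436 0 0 0 0' | python3 shift.py|grep fing; python3 t.py .077; echo '0.437 0 0 0 0;0.4375 0 0 0 0;0.4375 0 0 0 0' | python3 shift.py|grep fing; python3 t.py .077;  echo '0.438 0 0 0 0;0.4385 0 0 0 0;0.4385 0 0 0 0' | python3 shift.py|grep fing; python3 t.py .077; done
```

```text
finger_force: 15.7
[(np.float64(1.119), 88, np.float64(0.98), np.float64(0.14)), (np.float64(1.104), 84, np.float64(0.96), np.float64(0.14)), (np.float64(1.095), 64, np.float64(0.94), np.float64(0.15)), (np.float64(1.083), 72, np.float64(0.92), np.float64(0.16))]
finger_force: 12.4
[(np.float64(1.121), 88, np.float64(0.98), np.float64(0.14)), (np.float64(1.095), 84, np.float64(0.95), np.float64(0.14)), (np.float64(1.093), 64, np.float64(0.94), np.float64(0.15)), (np.float64(1.092), 72, np.float64(0.92), np.float64(0.17))]
finger_force: 10.4
[(np.float64(1.114), 88, np.float64(0.98), np.float64(0.14)), (np.float64(1.095), 64, np.float64(0.94), np.float64(0.15)), (np.float64(1.094), 72, np.float64(0.92), np.float64(0.17)), (np.float64(1.093), 84, np.float64(0.95), np.float64(0.14))]
```

```bash
sed -i 's/\[:4\])/[:2])/; s/>70)/>70)\&(i[:,:,0]>0)/' t.py; echo '0.439 0 0 0 0;0.4395 0 0 0 0;0.4395 0 0 0 0' | python3 shift.py|grep fing; python3 t.py .077; echo '0.44 0 0 0 0;0.44 0 0 0 0;0.44 0 0 0 0' | python3 shift.py|grep fing; python3 t.py .077;  echo '0.4405 0 0 0 0;0.4405 0 0 0 0;0.4405 0 0 0 0' | python3 shift.py|grep fing; python3 t.py .077;
```

```text
finger_force: 8.5
[(np.float64(1.119), 88, np.float64(0.98), np.float64(0.14)), (np.float64(1.108), 84, np.float64(0.96), np.float64(0.14))]
finger_force: 7.6
[(np.float64(1.117), 88, np.float64(0.98), np.float64(0.14)), (np.float64(1.111), 84, np.float64(0.97), np.float64(0.15))]
finger_force: 6.7
[(np.float64(1.113), 88, np.float64(0.98), np.float64(0.14)), (np.float64(1.096), 84, np.float64(0.95), np.float64(0.14))]
```

```bash
echo '0.441 0 0 0 0;0.441 0 0 0 0;0.441 0 0 0 0' | python3 shift.py|grep fing; python3 t.py .077; echo '0.4415 0 0 0 0;0.4415 0 0 0 0;0.4415 0 0 0 0' | python3 shift.py|grep fing; python3 t.py .077;  echo '0.442 0 0 0 0;0.442 0 0 0 0;0.442 0 0 0 0' | python3 shift.py|grep fing; python3 t.py .077;
```

```text
finger_force: 5.4
[(np.float64(1.117), 88, np.float64(0.98), np.float64(0.14)), (np.float64(1.103), 84, np.float64(0.96), np.float64(0.14))]
finger_force: 3.6
[(np.float64(1.007), 116, np.float64(0.95), np.float64(0.06)), (np.float64(1.002), 120, np.float64(0.97), np.float64(0.04))]
finger_force: 4.0
[(np.float64(1.706), 168, np.float64(0.9), np.float64(0.81)), (np.float64(1.657), 172, np.float64(0.86), np.float64(0.79))]
```

```bash
echo '0.442 0 0 0 0;0.442 0 0 0 0;0.442 0 0 0 0;0.442 0 0 0 0;0.442 0 0 0 0' | python3 shift.py; python3 t.py .077; python3 t.py .072;python3 t.py .082
```

```text
clock: 21.98
eef_pos: [0.4647, -0.3356, 0.1108]
ee_rot: [180.0, 0.0, 90.0]
wrist_force: [0.1, -0.9, -0.9]
opening: 0.442
finger_force: 4.0
[(np.float64(1.713), 168, np.float64(0.9), np.float64(0.81)), (np.float64(1.67), 172, np.float64(0.87), np.float64(0.8))]
[(np.float64(1.711), 172, np.float64(0.89), np.float64(0.82)), (np.float64(1.7), 168, np.float64(0.91), np.float64(0.79))]
[(np.float64(1.626), 168, np.float64(0.84), np.float64(0.79)), (np.float64(1.579), 164, np.float64(0.84), np.float64(0.74))]
```

```bash
cat >f.py <<'E'
# full upside-down fit: handle dark + knot cream via centroids; t = lean, using finer silhouettes in both views
from h import *; from rig import manip
st=manip.read_state(); g=st["eef_pos"]+[0,0,.021]; psi=st["ee_rot"][2]; y=np.radians(psi)
h=np.array([np.cos(y),np.sin(y),0]); z=np.array([0,0,1.])
ims={n:manip.camera(n)["img"] for n in C}; pts=[]
for n,i in ims.items():
    p=proj(C[n],g-.077*z); m=((i[:,:,0].astype(int)>i[:,:,2].astype(int)+18)&(i.max(2)>70)).astype(np.uint8)
    R=np.zeros_like(m); cv2.circle(R,tuple(int(v) for v in p),36,1,-1)
    nb,l,s,c=cv2.connectedComponentsWithStats(m*R); j=min((k for k in range(1,nb) if s[k][4]>150),key=lambda k:np.hypot(*(c[k]-p)))
    x0,y0,w,hh,a=s[j]; pts.append((x0+w/2-.5,y0+hh/2-.5)); print(n,p.round(1),s[j],c[j].round(1))
X,e=tri([C["scene"],C["side"]],pts); d=X-g
print("knot",X.round(4),"err",round(e,2),"rel along h,side,z",(d@h).round(4),(d@np.cross(z,h)).round(4),d[2].round(4),"fing",st["finger_force"])
E
echo '0.442 0 0 0.01 0;0.442 0 0 0.01 0;0.442 0 0 0 0;0.442 0 0 0 0' | python3 shift.py|grep -E "eef|fing"; python3 f.py; echo '0.4424 0 0 0 0;0.4424 0 0 0 0;0.4424 0 0 0 0;0.4424 0 0 0 0' | python3 shift.py|grep fing; python3 f.py
```

```text
eef_pos: [0.4642, -0.3351, 0.0897]
finger_force: 4.0
scene [369.2 336.9] [345 317  34  28 668] [361.2 332. ]
side [325.5 342.9] [308 324  31  26 524] [323.8 337.1]
knot [ 0.4658 -0.3205  0.0388] err 1.49 rel along h,side,z 0.0146 -0.0017 -0.0719 fing 4.023383969615679
finger_force: 3.6
scene [369.6 336.3] [345 316  34  29 671] [361.6 331.3]
side [325.9 342.6] [309 324  30  25 527] [324.  336.8]
knot [ 0.4671 -0.32    0.0388] err 1.42 rel along h,side,z 0.0157 -0.0023 -0.0732 fing 3.5561024423805065
```

```bash
for i in 1; do echo '0.443 0 0 0 0;0.443 0 0 0 0;0.443 0 0 0 0;0.443 0 0 0 0' | python3 shift.py|grep fing; python3 f.py|tail -1; echo '0.4434 0 0 0 0;0.4434 0 0 0 0;0.4434 0 0 0 0;0.4434 0 0 0 0' | python3 shift.py|grep fing; python3 f.py|tail -1; done
```

```text
finger_force: 2.9
knot [ 0.4661 -0.322   0.041 ] err 1.21 rel along h,side,z 0.0135 -0.0014 -0.0707 fing 2.8974320511042606
finger_force: 2.5
knot [ 0.4666 -0.3212  0.0395] err 1.58 rel along h,side,z 0.0143 -0.0019 -0.0723 fing 2.495912017275259
```

```bash
echo '0.442 0 0 0.004 0;0.442 0 0 0.003 0;0.442 0 0 0 0' | python3 shift.py|grep -E "wrist|eef"; echo '0.442 0 0 0.002 0;0.442 0 0 0 0;0.442 0 0 0 0' | python3 shift.py|grep -E "wrist|eef";echo '0.442 0 0 0.002 0;0.442 0 0 0 0;0.442 0 0 0 0' | python3 shift.py|grep -E "wrist|eef"; python3 f.py|tail -1
```

```text
eef_pos: [0.4644, -0.3353, 0.083]
wrist_force: [-0.5, 0.0, -1.1]
eef_pos: [0.4646, -0.3355, 0.0816]
wrist_force: [1.2, -0.0, -0.9]
eef_pos: [0.4647, -0.3356, 0.0797]
wrist_force: [-0.2, -0.3, -0.5]
knot [ 0.4669 -0.3208  0.0286] err 1.64 rel along h,side,z 0.0148 -0.0022 -0.0721 fing 3.3322384295024676
```

```bash
echo '0.441 0 0 0.002 0;0.441 0 0 0.002 0;0.441 0 0 0 0' | python3 shift.py|grep -E "wrist|eef"; python3 f.py|tail -1; echo '0.441 0.006 0 0 0;0.441 0.006 0 0 0;0.441 0.006 0 0 0;0.441 0 0 0 0' | python3 shift.py|grep -E "wrist|eef";  python3 f.py|tail -1
```

```text
eef_pos: [0.4645, -0.3355, 0.0754]
wrist_force: [-0.4, -0.3, -0.3]
knot [ 0.4661 -0.3204  0.024 ] err 1.63 rel along h,side,z 0.0151 -0.0016 -0.0723 fing 4.2938198226329405
eef_pos: [0.4645, -0.316, 0.0758]
wrist_force: [0.2, 1.1, -0.7]
knot [ 0.4657 -0.3018  0.025 ] err 1.68 rel along h,side,z 0.0142 -0.0013 -0.0718 fing 4.282652807305567
```

```bash
echo '0.441 0 0 0.002 0;0.441 0 0 0 0;0.441 0.005 0 0 0;0.441 0.005 0 0 0;0.441 0 0 0 0' | python3 shift.py|grep -E "wrist|eef"; python3 f.py|tail -1; echo '0.441 0 0 0.002 0;0.441 0 0 0 0;0.441 0.005 0 0 0;0.441 0.005 0 0 0;0.441 0 0 0 0' | python3 shift.py|grep -E "wrist|eef";  python3 f.py|tail -1
```

```text
eef_pos: [0.4645, -0.3065, 0.0737]
wrist_force: [-0.2, 0.6, -0.7]
knot [ 0.4657 -0.2921  0.023 ] err 1.78 rel along h,side,z 0.0144 -0.0013 -0.0716 fing 4.286118841264397
eef_pos: [0.4644, -0.2964, 0.0717]
wrist_force: [-0.3, -0.0, -1.4]
knot [ 0.4652 -0.2828  0.0232] err 1.24 rel along h,side,z 0.0136 -0.0008 -0.0695 fing 4.28675897026551
```

```bash
echo '0.441 0 0 0.001 0;0.441 0 0 0 0;0.441 0.005 0 0 0;0.441 0.005 0 0 0;0.441 0 0 0 0' | python3 shift.py|grep -E "wrist|eef"; python3 f.py|tail -1; echo '0.441 0 0 0.001 0;0.441 0 0 0 0;0.441 0.005 0 0 0;0.441 0.005 0 0 0;0.441 0 0 0 0' | python3 shift.py|grep -E "wrist|eef";  python3 f.py|tail -1
```

```text
eef_pos: [0.4644, -0.2865, 0.0707]
wrist_force: [0.1, 1.1, -1.3]
knot [ 0.466  -0.2707  0.019 ] err 1.51 rel along h,side,z 0.0158 -0.0016 -0.0727 fing 4.286738593509654
eef_pos: [0.4646, -0.2766, 0.0698]
wrist_force: [0.3, 0.6, 1.0]
knot [ 0.4661 -0.2698  0.0196] err 0.5 rel along h,side,z 0.0067 -0.0015 -0.0712 fing 3.7445627580746077
```

```bash
echo '0.441 0.004 0 0 0;0.441 0.003 0 0 0;0.441 0 0 0 0' | python3 shift.py|grep -E "wrist|eef"; python3 f.py
python3 - <<'E'
from rig import manip
import cv2,numpy as np
im={n:manip.camera(n)["img"] for n in ("scene","side")}
cv2.imwrite("pics/inv.png",np.hstack([cv2.resize(im[n][y:y+120,x:x+80,::-1],None,fx=5,fy=5,interpolation=2) for n,x,y in(("scene",310,240),("side",270,235))]))
E
```

```text
eef_pos: [0.4645, -0.2699, 0.0697]
wrist_force: [-0.4, 1.0, -0.6]
scene [335.8 333.2] [319 315  33  28 659] [335.4 329.6]
side [312.4 324.2] [298 308  29  27 566] [312.6 321.6]
knot [ 0.4646 -0.2685  0.0239] err 0.69 rel along h,side,z 0.0014 -0.0001 -0.0668 fing 3.382055336551275
```

```bash
echo '0.42 0 0 0 0;0.4 0 0 0 0;0.35 0 0 0 0;0.35 0 0 0 0;0.35 0 0 0 0' | python3 shift.py|grep -E "wrist|eef|fing"; echo '0.35 0 0 -0.01 0;0.35 0 0 -0.02 0;0.35 0 0 0 0;0.35 0 0 0 0;0.35 0 0 0 0' | python3 shift.py|grep -E "eef|fing"; python3 f.py
cat >rim.py <<'E'
from h import *; from rig import manip
from scipy.optimize import brentq
st=manip.read_state(); e=st["eef_pos"]
for nm,ax,zz in (("brush",e[:2],e[2]-.01),("b",np.array([.511,-.1375]),.192)):
    for n in C:
        i=manip.camera(n)["img"].max(2).astype(int); o=-C[n][1][:3,:3].T@C[n][1][:3,3]; u=o[:2]-ax; u/=np.linalg.norm(u); P=lambda z:proj(C[n],[*(ax+.015*u),z])
        c,r=P(zz); rows=np.arange(int(r)-25,int(r)+25); zs=[]
        for dc in (-2,-1,0,1,2):
            pr=i[rows,int(round(c))+dc]; dark=[k for k in range(len(rows)-3) if pr[k]<70<=pr[k+1] and pr[k+2]>90]
            zs.append([round(brentq(lambda z:P(z)[1]-(rows[k]+.5),0,.4),4) for k in dark])
        print(nm,n,zs, i[rows[::3],int(round(c))].tolist())
E
python3 rim.py
```

```text
eef_pos: [0.4648, -0.2708, 0.0699]
wrist_force: [-2.4, -1.8, 4.5]
finger_force: 59.1
eef_pos: [0.4646, -0.2704, 0.0998]
finger_force: 59.9
scene [336.4 321.7] [319 304  33  28 693] [335.1 318. ]
side [312.4 314.3] [298 298  29  27 578] [312.3 311.1]
knot [ 0.4651 -0.2676  0.0516] err 0.53 rel along h,side,z 0.0028 -0.0005 -0.0693 fing 59.851141199906124
brush scene [[0.0955], [], [0.1278], [0.1278], [0.1002]] [25, 33, 33, 83, 106, 110, 104, 105, 143, 166, 156, 109, 106, 126, 150, 134, 219]
brush side [[0.0964], [0.0964], [0.0991], [0.0991], [0.1018]] [16, 14, 16, 19, 19, 25, 2, 42, 142, 155, 128, 110, 106, 123, 122, 135, 176]
b scene [[0.1929], [0.1929], [0.1929], [0.195], [0.195]] [11, 23, 4, 10, 6, 13, 9, 19, 13, 160, 171, 134, 112, 113, 136, 144, 123]
b side [[], [], [], [], []] [99, 102, 106, 104, 106, 106, 105, 103, 107, 106, 105, 134, 90, 58, 56, 52, 23]
```

```bash
echo '0.35 0 0 -0.03 0;0.35 0 0 -0.03 0;0.35 0 0 -0.03 0;0.35 0 0 -0.027 7;0.35 0 0 0 7' | python3 shift.py|grep -E "eef|rot"; echo '0.35 0 0 0 7;0.35 0 0 0 7;0.35 0 0 0 7;0.35 0 0 0 7;0.35 0 0 0 2' | python3 shift.py|grep -E "eef|rot"; echo '0.35 0.005 -0.028 0 0;0.35 0.006 -0.028 0 0;0.35 0.006 -0.028 0 0;0.35 0.006 -0.028 0 0;0.35 0.006 -0.028 0 0' | python3 shift.py|grep -E "eef|rot|clock"; echo '0.35 0 -0.02 0 0;0.35 0 -0.009 0 0;0.35 0 0 0 0;0.35 0 0 0 0;0.35 0 0 0 0' | python3 shift.py|grep -E "eef|rot|clock|fing"; python3 f.py; python3 rim.py
```

```text
eef_pos: [0.4665, -0.2718, 0.2216]
ee_rot: [179.6, 0.2, 75.7]
eef_pos: [0.4646, -0.2705, 0.2165]
ee_rot: [-180.0, 0.0, 45.5]
clock: 30.55
eef_pos: [0.3831, -0.1514, 0.2165]
ee_rot: [-180.0, 0.0, 46.0]
clock: 30.97
eef_pos: [0.3643, -0.1332, 0.2169]
ee_rot: [179.9, -0.0, 46.0]
finger_force: 59.9
scene [236.5 283.9] [ 205  261   68   59 2675] [239.7 291.6]
side [236.1 238. ] [ 224  220   49   53 1479] [246.7 245.9]
knot [ 0.3886 -0.117   0.1214] err 0.58 rel along h,side,z 0.0285 -0.0062 -0.1165 fing 59.918769116629846
brush scene [[0.2129], [0.2129], [0.2129], [0.2129], [0.2129]] [8, 20, 20, 15, 11, 22, 8, 20, 159, 170, 151, 117, 109, 112, 130, 154, 138]
brush side [[0.2121], [0.2121], [0.2121], [0.2098], [0.2121]] [26, 26, 22, 16, 0, 11, 19, 19, 77, 148, 155, 127, 109, 111, 133, 139, 124]
b scene [[0.1929], [0.1929], [0.1929], [0.195], [0.195]] [18, 18, 5, 20, 15, 15, 12, 14, 19, 157, 169, 137, 109, 104, 131, 142, 121]
b side [[0.1937], [0.1937], [0.1937], [0.1937], [0.1937]] [24, 19, 23, 18, 19, 15, 22, 9, 46, 132, 149, 120, 99, 100, 116, 121, 154]
```

```bash
echo '0.35 0.02 -0.001 0.0025 0;0.35 0.02 0 0.0025 0;0.35 0.015 0 0 0;0.35 0 0 0 0;0.35 0 0 0 0' | python3 shift.py|grep -E "eef|wrist"; echo '0.35 0.01 -0.0005 0 0;0.35 0.01 0 0 0;0.35 0 0 0 0;0.35 0 0 0 0' | python3 shift.py|grep -E "eef|wrist"; echo '0.35 0.008 0 0 0;0.35 0.008 0 0 0;0.35 0 0 0 0;0.35 0 0 0 0' | python3 shift.py|grep -E "eef|wrist"
python3 - <<'E'
from rig import manip
import cv2,numpy as np
im={n:manip.camera(n)["img"] for n in ("scene","side")}
cv2.imwrite("pics/ins.png",np.hstack([cv2.resize(im[n][y:y+150,x:x+100,::-1],None,fx=4,fy=4,interpolation=2) for n,x,y in(("scene",170,150),("side",210,120))]))
E
```

```text
eef_pos: [0.4011, -0.0918, 0.2116]
wrist_force: [-0.9, -0.3, 0.2]
eef_pos: [0.4146, -0.0771, 0.2118]
wrist_force: [-0.2, -0.0, -1.2]
eef_pos: [0.4257, -0.0655, 0.2117]
wrist_force: [0.5, 0.2, -0.8]
```

```bash
echo '0.35 0.006 0.001 0 0;0.35 0 0 0 0;0.35 0 0 0 0' | python3 shift.py|grep -E "eef|wrist"; for r in 1; do echo '0.35 0.002 0 0 0;0.35 0 0 0 0;0.35 0 0 0 0' | python3 shift.py|grep -E "eef|wrist"; echo '0.35 0.0015 0 0 0;0.35 0 0 0 0;0.35 0 0 0 0' | python3 shift.py|grep -E "eef|wrist"; echo '0.35 0.001 0 0 0;0.35 0 0 0 0;0.35 0 0 0 0' | python3 shift.py|grep -E "eef|wrist"; done
```

```text
eef_pos: [0.4293, -0.0624, 0.2117]
wrist_force: [-9.4, -5.0, 6.3]
eef_pos: [0.4297, -0.0619, 0.2118]
wrist_force: [-18.2, -16.6, 14.7]
eef_pos: [0.4301, -0.0615, 0.2119]
wrist_force: [-24.8, -24.1, 22.1]
eef_pos: [0.4304, -0.0609, 0.212]
wrist_force: [-28.9, -26.6, 25.0]
```

```bash
echo '0.35 -0.005 0 0 0;0.35 0 0 0 0;0.35 0 0 0 0' | python3 shift.py|grep -E "eef|wrist|clock"; python3 rim.py | head -2
python3 - <<'E'
from rig import manip
import cv2,numpy as np
im={n:manip.camera(n)["img"] for n in ("scene","side")}
cv2.imwrite("pics/ins2.png",np.hstack([cv2.resize(im[n][y:y+100,x:x+66,::-1],None,fx=6,fy=6,interpolation=2) for n,x,y in(("scene",190,190),("side",220,145))]))
E
```

```text
clock: 33.7
eef_pos: [0.4297, -0.0627, 0.2118]
wrist_force: [-5.5, -3.6, 2.8]
brush scene [[0.2059], [0.2059], [0.2059], [0.2059], [0.2059]] [8, 15, 13, 10, 17, 16, 15, 20, 153, 154, 153, 111, 111, 108, 143, 152, 136]
brush side [[0.2069], [0.2045], [0.2045], [0.2045], [0.2045]] [14, 11, 9, 12, 2, 5, 16, 13, 50, 142, 137, 115, 111, 111, 136, 127, 119]
```

View pics/ins2.png

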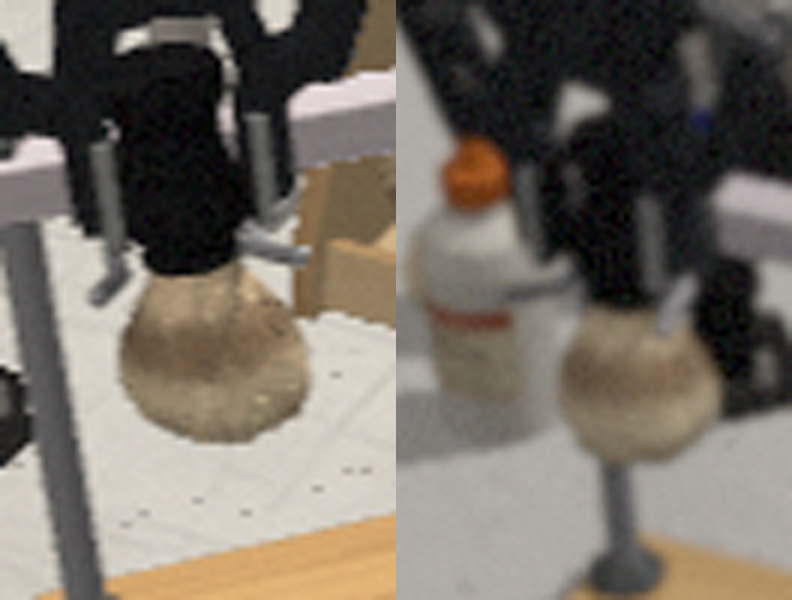

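The brush hangs plumb in line with the hook (rim at (195,270), prong tips at (105,290) and (305,255) in the left crop). The handle's rim catches the wire top, so I'll raise it a little and go in again.

```bash
echo '0.35 -0.005 0 0 0;0.35 0 0 -0.003 0;0.35 0 0 0 0;0.35 0 0 0 0' | python3 shift.py|grep -E "eef|wrist|clock"; echo '0.35 0.004 0 0 0;0.35 0 0 0 0;0.35 0 0 0 0' | python3 shift.py|grep -E "eef|wrist"; echo '0.35 0.003 0 0 0;0.35 0 0 0 0;0.35 0 0 0 0' | python3 shift.py|grep -E "eef|wrist";echo '0.35 0.002 0 0 0;0.35 0 0 0 0;0.35 0 0 0 0' | python3 shift.py|grep -E "eef|wrist"
```

```text
clock: 34.33
eef_pos: [0.4269, -0.0661, 0.215]
wrist_force: [-0.5, 0.5, -0.3]
eef_pos: [0.4296, -0.063, 0.2147]
wrist_force: [0.6, -0.5, -1.0]
eef_pos: [0.4308, -0.0615, 0.2147]
wrist_force: [-6.4, -6.6, 4.2]
eef_pos: [0.4313, -0.0609, 0.2148]
wrist_force: [-14.7, -16.1, 11.6]
```

```bash
python3 - <<'E'
from rig import manip; import numpy as np
s=manip.read_state(); F=s["wrist_force"]; M=s["moment"]; print(F,M,s["finger_force"],s["opening"])
r=np.cross(F,M)/(F@F); f=F/np.linalg.norm(F); h=np.array([.694,.719,0]); l=np.array([.719,-.694,0])
print("M.F",M@f); 
for k in np.arange(-.06,.3,.03):
    p=r+k*f; print(np.round([p@h,p@l,p[2]],3))
E
python3 rim.py|head -2
```

```text
[-14.73547782 -16.10326041  11.62884599] [-3.02023295  2.52838684 -0.14442248] 64.85061902320012 0.41318037924223283
M.F 0.08530745700241131
[-0.022  0.009 -0.169]
[-0.048  0.01  -0.155]
[-0.075  0.01  -0.14 ]
[-0.101  0.011 -0.126]
[-0.127  0.012 -0.112]
[-0.154  0.013 -0.098]
[-0.18   0.013 -0.084]
[-0.207  0.014 -0.07 ]
[-0.233  0.015 -0.056]
[-0.26   0.015 -0.042]
[-0.286  0.016 -0.028]
[-0.313  0.017 -0.013]
brush scene [[0.2085], [0.2085], [0.2085], [0.2106], [0.2106]] [9, 13, 17, 21, 19, 20, 8, 20, 162, 169, 149, 119, 108, 113, 142, 155, 130]
brush side [[0.2077], [0.2077], [0.2077], [0.2077], [0.2077]] [14, 19, 16, 17, 9, 16, 20, 31, 52, 145, 153, 114, 105, 113, 140, 131, 120]
```

```bash
echo '0.35 -0.0065 0 0 0;0.35 0 0 0 0;0.35 0 0 0 0' | python3 shift.py|grep -E "eef|wrist|clock|open"; echo '0.418 0 0 0.003 0;0.418 0 0 0 0;0.418 0 0 0 0' | python3 shift.py|grep -E "eef|wrist|fing"; echo '0.418 0 0 0.003 0;0.418 0 0 0 0;0.418 0 0 0 0' | python3 shift.py|grep -E "eef|wrist|fing"; echo '0.418 0 0 0.002 0;0.418 0 0 0 0;0.418 0 0 0 0' | python3 shift.py|grep -E "eef|wrist|fing"; python3 rim.py|head -2
```

```text
clock: 35.53
eef_pos: [0.4284, -0.0643, 0.2148]
wrist_force: [-0.1, 0.5, -0.7]
opening: 0.418
eef_pos: [0.4284, -0.0641, 0.2116]
wrist_force: [-1.6, 1.6, -0.4]
finger_force: 52.1
eef_pos: [0.428, -0.0642, 0.2085]
wrist_force: [-1.2, 0.5, -0.2]
finger_force: 52.1
eef_pos: [0.4276, -0.0642, 0.2065]
wrist_force: [-5.0, 0.8, -1.5]
finger_force: 52.0
brush scene [[0.2014], [0.2014], [0.2014], [0.2014], [0.2014]] [17, 16, 11, 14, 22, 14, 5, 22, 132, 160, 157, 132, 109, 108, 140, 153, 139]
brush side [[0.2013], [0.2013], [0.1989], [0.1989], [0.1989]] [6, 20, 17, 11, 18, 20, 16, 18, 61, 138, 142, 120, 107, 117, 136, 132, 116]
```

```bash
echo '0.418 -0.001 -0.0015 0 0;0.418 0 0 0 0;0.418 0 0 0 0' | python3 shift.py|grep -E "eef|wrist|fing"; echo '0.418 0 0 0.002 0;0.418 0 0 0 0;0.418 0 0 0 0' | python3 shift.py|grep -E "eef|wrist|fing"; echo '0.418 0 0 0.001 0;0.418 0 0 0 0;0.418 0 0 0 0' | python3 shift.py|grep -E "eef|wrist|fing"
```

```text
eef_pos: [0.4269, -0.0641, 0.207]
wrist_force: [-0.1, -0.1, -0.6]
finger_force: 52.1
eef_pos: [0.4267, -0.0642, 0.2048]
wrist_force: [-0.7, -3.5, 1.1]
finger_force: 53.1
eef_pos: [0.4267, -0.0643, 0.2043]
wrist_force: [-3.6, -1.8, 13.9]
finger_force: 57.7
```

```bash
echo '0.418 0 0 -0.001 0;0.418 0 0 0 0;0.424 0 0 0 0;0.426 0 0 0 0;0.426 0 0 0 0' | python3 shift.py|grep -E "eef|wrist|fing|open"; python3 rim.py|head -2; echo '0.428 0 0 0 0;0.43 0 0 0 0;0.43 0 0 0 0;0.43 0 0 0 0' | python3 shift.py|grep -E "eef|wrist|fing|open"; python3 rim.py|head -2
```

```text
eef_pos: [0.4266, -0.0641, 0.2048]
wrist_force: [-0.7, -2.4, 2.3]
opening: 0.422
finger_force: 33.4
brush scene [[0.1999], [0.1999], [0.1999], [0.1999], [0.1999]] [12, 16, 12, 20, 18, 18, 16, 13, 133, 160, 156, 121, 110, 107, 143, 154, 137]
brush side [[0.1991], [0.1991], [0.1991], [0.1991], [0.1991]] [12, 9, 26, 19, 7, 24, 4, 6, 76, 136, 142, 119, 108, 113, 134, 128, 107]
eef_pos: [0.4265, -0.0641, 0.2048]
wrist_force: [-0.0, -2.9, 2.7]
opening: 0.432
finger_force: 24.6
brush scene [[0.1999], [0.1999], [0.1999], [0.1999], [0.1999]] [20, 10, 10, 13, 13, 16, 20, 16, 132, 158, 156, 124, 110, 110, 138, 156, 139]
brush side [[0.1991], [0.1991], [0.1991], [0.1991], [0.1991]] [22, 0, 12, 18, 13, 6, 17, 16, 83, 138, 142, 117, 108, 116, 137, 125, 108]
```

```bash
echo '0.432 0 0 0 0;0.434 0 0 0 0;0.434 0 0 0 0;0.434 0 0 0 0' | python3 shift.py|grep -E "wrist|fing"; echo '0.435 0 0 0 0;0.436 0 0 0 0;0.437 0 0 0 0;0.437 0 0 0 0' | python3 shift.py|grep -E "wrist|fing|open"; python3 rim.py|head -2;  echo '0.438 0 0 0 0;0.439 0 0 0 0;0.44 0 0 0 0;0.44 0 0 0 0' | python3 shift.py|grep -E "wrist|fing|open"; python3 rim.py|head -2
```

```text
wrist_force: [0.8, -3.8, 1.5]
finger_force: 17.0
wrist_force: [-0.1, -4.8, 1.4]
opening: 0.441
finger_force: 12.1
brush scene [[0.1999], [0.1999], [0.1999], [0.1999], [0.1999]] [18, 12, 16, 7, 16, 15, 18, 16, 130, 162, 154, 124, 111, 108, 139, 155, 136]
brush side [[0.199], [0.199], [0.199], [0.199], [0.199]] [2, 0, 4, 25, 13, 23, 4, 2, 88, 138, 141, 118, 111, 119, 136, 132, 116]
wrist_force: [-0.3, -3.9, 0.9]
opening: 0.443
finger_force: 7.9
brush scene [[0.2], [0.2], [0.2], [0.2], [0.2]] [9, 4, 10, 16, 18, 10, 19, 12, 150, 162, 155, 121, 110, 108, 142, 151, 135]
brush side [[0.199], [0.199], [0.199], [0.199], [0.199]] [28, 18, 1, 14, 0, 15, 12, 16, 88, 141, 138, 120, 112, 118, 135, 127, 111]
```

```bash
echo '0.44 -0.001 0.0007 0 0;0.44 0 0 0 0;0.44 0 0 0 0' | python3 shift.py|grep -E "wrist|fing|eef"; echo '0.441 0 0 0 0;0.442 0 0 0 0;0.443 0 0 0 0;0.443 0 0 0 0' | python3 shift.py|grep -E "wrist|fing|open"; python3 rim.py|head -2;  echo '0.444 0 0 0 0;0.445 0 0 0 0;0.446 0 0 0 0;0.448 0 0 0 0' | python3 shift.py|grep -E "wrist|fing|open"; python3 rim.py
```

```text
eef_pos: [0.4262, -0.065, 0.2047]
wrist_force: [0.8, 1.6, 0.9]
finger_force: 8.4
wrist_force: [1.8, 1.5, 0.8]
opening: 0.444
finger_force: 5.1
brush scene [[0.2005], [0.2005], [0.2005], [0.2005], [0.2005]] [15, 21, 20, 20, 16, 20, 12, 23, 155, 169, 146, 114, 108, 114, 150, 151, 131]
brush side [[0.1998], [0.1998], [0.1974], [0.1974], [0.1974]] [16, 15, 19, 9, 23, 19, 7, 22, 69, 137, 140, 121, 111, 115, 136, 127, 118]
wrist_force: [0.5, 1.8, 0.2]
opening: 0.447
finger_force: 1.9
brush scene [[0.2005], [0.2005], [0.2005], [0.2005], [0.2005]] [16, 0, 24, 16, 18, 15, 7, 18, 147, 167, 146, 121, 106, 116, 147, 149, 124]
brush side [[0.1999], [0.1999], [0.1975], [0.1975], [0.1975]] [19, 16, 15, 3, 23, 15, 24, 19, 64, 139, 142, 124, 108, 111, 134, 127, 112]
b scene [[0.1929], [0.1929], [0.1929], [0.1929], [0.195]] [14, 22, 6, 19, 15, 15, 18, 14, 18, 153, 169, 129, 105, 106, 128, 140, 118]
b side [[0.1937], [0.1937], [0.1937], [0.1937], [0.1937]] [28, 23, 1, 19, 12, 17, 19, 16, 44, 134, 147, 116, 102, 98, 115, 115, 152]
```

```bash
echo '0.448 0 0.0015 0 0;0.448 0 0 0 0;0.448 0 -0.003 0 0;0.448 0 0 0 0;0.448 0 0.0015 0 0' | python3 shift.py|grep -E "wrist|fing|open"; python3 rim.py|head -2; echo '0.448 0.002 0 0 0;0.448 -0.004 0 0 0;0.448 0 0 0 0;0.448 0.002 0 0 0;0.45 0 0 0 0' | python3 shift.py|grep -E "wrist|fing|open"; python3 rim.py|head -2; python3 - <<'E'
from h import *; from rig import manip
im={n:manip.camera(n)["img"] for n in C}
for n,i in im.items():
    hsv=((i[:,:,0].astype(int)>i[:,:,2].astype(int)+18)&(i.max(2)>70)).astype(np.uint8)
    for nm,p3 in (("a",[.428,-.0635,.155]),("b",[.511,-.1375,.155])):
        p=proj(C[n],p3); R=np.zeros_like(hsv); cv2.circle(R,tuple(int(v) for v in p),30,1,-1); m=hsv*R
        r0=int(p[1]); rows=[]
        for r in range(r0-14,r0+15,4):
            c=np.flatnonzero(m[r]); rows.append((r,(c.min()+c.max())/2 if len(c) else None,len(c)))
        print(n,nm,p.round(1),rows)
E
```

```text
wrist_force: [-1.4, 2.1, 1.0]
opening: 0.445
finger_force: 1.7
brush scene [[0.2004], [0.2004], [0.2004], [0.2004], [0.2004]] [19, 19, 18, 16, 15, 13, 9, 14, 152, 164, 144, 115, 110, 114, 146, 153, 123]
brush side [[0.1999], [0.1975], [0.1975], [0.1975], [0.1975]] [18, 11, 17, 6, 15, 5, 9, 3, 63, 139, 142, 118, 108, 111, 126, 130, 108]
wrist_force: [-2.1, -0.2, 1.8]
opening: 0.451
finger_force: 1.5
brush scene [[0.1984], [0.2005], [0.2005], [0.2005], [0.2005]] [11, 22, 23, 16, 13, 16, 13, 15, 150, 168, 150, 116, 108, 116, 143, 151, 120]
brush side [[0.1999], [0.1975], [0.1975], [0.1975], [0.1975]] [15, 1, 15, 23, 0, 11, 25, 18, 54, 138, 141, 121, 107, 110, 134, 129, 112]
scene a [223.9 254.8] [(240, np.float64(231.5), 27), (244, np.float64(225.0), 25), (248, np.float64(225.5), 30), (252, np.float64(225.5), 32), (256, np.float64(226.0), 33), (260, np.float64(228.5), 31), (264, np.float64(226.5), 22), (268, np.float64(229.5), 4)]
scene b [282.4 240.9] [(226, np.float64(282.0), 30), (230, np.float64(282.0), 53), (234, np.float64(282.0), 58), (238, np.float64(282.0), 58), (242, np.float64(282.0), 58), (246, np.float64(286.0), 49), (250, np.float64(291.0), 34), (254, np.float64(294.5), 16)]
side a [257.8 212.6] [(198, np.float64(235.0), 9), (202, np.float64(248.5), 30), (206, np.float64(249.5), 37), (210, np.float64(251.0), 39), (214, np.float64(259.5), 28), (218, np.float64(259.5), 24), (222, np.float64(259.5), 18), (226, None, 0)]
side b [308.5 223.6] [(209, np.float64(331.5), 6), (213, np.float64(317.0), 24), (217, np.float64(308.5), 24), (221, np.float64(309.0), 27), (225, np.float64(309.5), 28), (229, np.float64(310.0), 25), (233, np.float64(310.5), 18), (237, None, 0)]
```

```bash
echo '0.453 0 0 0 0;0.456 0 0 0 0;0.46 0 0 0 0;0.47 0 0 0 0;0.5 0 0 0 0' | python3 shift.py|grep -E "clock|wrist|fing|open"; python3 rim.py|head -2; cat >k.py <<'E'
from h import *; from rig import manip
im={n:manip.camera(n)["img"] for n in C}
for n,i in im.items():
    hsv=((i[:,:,0].astype(int)>i[:,:,2].astype(int)+18)&(i.max(2)>70)).astype(np.uint8)
    for nm,p3 in (("a",[.428,-.0635,.155]),("b",[.511,-.1375,.155])):
        p=proj(C[n],p3); R=np.zeros_like(hsv); cv2.circle(R,tuple(int(v) for v in p),30,1,-1); m=hsv*R
        r0=int(p[1]); rows=[]
        for r in range(r0-8,r0+16,2):
            c=np.flatnonzero(m[r]); rows.append((r,float(c.min()+c.max())/2 if len(c) else None,len(c)))
        print(n,nm,p.round(1),rows)
E
python3 k.py; echo '0.6 0 0 0 0;0.7 0 0 0 0;0.8 0 0 0 0;0.8 0 0 0 0;0.8 0 0 0 0' | python3 shift.py|grep -E "eef|wrist|fing|open";python3 k.py;python3 rim.py|head -2
```

```text
clock: 42.85
wrist_force: [0.4, 0.7, 1.0]
opening: 0.502
finger_force: 0.9
brush scene [[0.1982], [0.1982], [0.1982], [0.1982], [0.1982]] [14, 17, 10, 20, 20, 9, 17, 8, 128, 155, 148, 117, 109, 108, 153, 150, 130]
brush side [[0.1974], [0.1974], [0.1974], [0.1974], [0.1974]] [18, 0, 18, 18, 9, 19, 3, 9, 39, 137, 143, 117, 106, 108, 129, 120, 106]
scene a [223.9 254.8] [(246, 224.5, 28), (248, 224.0, 31), (250, 224.5, 32), (252, 224.5, 32), (254, 224.5, 32), (256, 224.5, 32), (258, 224.5, 32), (260, 228.0, 30), (262, 225.0, 27), (264, 226.0, 21), (266, 225.0, 13), (268, 225.5, 2)]
scene b [282.4 240.9] [(232, 282.0, 54), (234, 282.0, 58), (236, 282.0, 59), (238, 282.0, 58), (240, 282.0, 59), (242, 282.0, 58), (244, 282.5, 58), (246, 285.5, 50), (248, 288.5, 41), (250, 291.0, 33), (252, 282.5, 28), (254, 298.0, 15)]
side a [257.8 212.6] [(204, 249.5, 33), (206, 249.5, 36), (208, 250.0, 39), (210, 251.0, 39), (212, 259.5, 28), (214, 259.5, 26), (216, 260.0, 25), (218, 259.5, 22), (220, 259.0, 19), (222, 259.0, 17), (224, 259.0, 9), (226, None, 0)]
side b [308.5 223.6] [(215, 316.0, 25),
[... 816 characters left out ...]
 249.5, 37), (208, 250.0, 40), (210, 250.5, 39), (212, 259.5, 28), (214, 259.5, 26), (216, 260.0, 25), (218, 259.5, 24), (220, 258.5, 20), (222, 259.0, 17), (224, 259.0, 9), (226, None, 0)]
side b [308.5 223.6] [(215, 316.5, 24), (217, 308.5, 24), (219, 309.0, 25), (221, 309.0, 27), (223, 309.5, 28), (225, 309.5, 28), (227, 309.5, 28), (229, 310.0, 25), (231, 309.5, 22), (233, 310.5, 18), (235, 312.0, 5), (237, None, 0)]
brush scene [[0.1984], [0.1984], [0.1984], [0.1984], [0.1984]] [7, 3, 16, 17, 17, 17, 12, 14, 126, 156, 149, 120, 108, 106, 154, 148, 131]
brush side [[0.1975], [0.1975], [0.1975], [0.1975], [0.1975]] [11, 12, 11, 14, 7, 8, 11, 19, 38, 135, 145, 115, 107, 107, 129, 122, 106]
```

```bash
echo '0.85 0 0 -0.01 0;0.85 0 0 -0.03 0;0.85 0 0 -0.03 0;0.85 0 0 -0.03 0;0.85 0 0 -0.02 0' | python3 shift.py|grep -E "eef|wrist|clock"; echo '0.85 -0.03 0 0 0;0.85 -0.03 0 0 0;0.85 0 0 0 0' | python3 shift.py|grep -E "eef|wrist"
cat > fit.py <<'E'
from h import *; from rig import manip
from scipy.optimize import minimize
cam={n:manip.camera(n) for n in ("scene","side","wrist")}; C["wrist"]=(cam["wrist"]["intrinsics"],cam["wrist"]["view"])
np.savez("last.npz",**{n:c["img"] for n,c in cam.items()})
prof=[(0,.018),(.01,.018),(.022,.0165),(.035,.0195),(.044,.020),(.052,.0175),(.06,.015)]
def score(v,n,m):
    x,y,zf,lx,ly=v; a=np.array([lx,ly,-1.]); a/=np.linalg.norm(a); e1=np.cross(a,[0,1,0]); e1/=np.linalg.norm(e1); e2=np.cross(a,e1)
    # x,y at mid handle (s=30)
    f=np.array([x,y,zf])-.0*a
    P=np.array([f+(q-.03)*a+r*(np.cos(u)*e1+np.sin(u)*e2) for q,r in prof for u in np.linspace(0,6.28,24)])
    K,V=C[n]; Q=(P@V[:3,:3].T+V[:3,3])@K.T; px=Q[:,:2]/Q[:,2:]
    M=np.zeros((480*2,640*2),np.uint8); cv2.fillConvexPoly(M,cv2.convexHull(np.round((px*2+.5)*16).astype(np.int32)),1,shift=4)
    ring=cv2.dilate(M,np.ones((13,13),np.uint8))-M
    return m[M>0].mean()-m[ring>0].mean()
mk={n:cv2.resize((c["img"].max(2)<60).astype(np.float32),None,fx=2,fy=2) for n,c in cam.items()}
for nm,x,y in (("a",.428,-.064),("b",.511,-.1375)):
    for use in (("scene","side"),("scene","side","wrist")):
        cost=lambda v:-sum(score(v*[.001,.001,.001,.01,.01],n,mk[n]) for n in use)
        best=min((minimize(cost,np.array([x*1e3+d,y*1e3+d2,222.,0,0]),method="Nelder-Mead",options=dict(initial_simplex=None,maxiter=500,xatol=.05,fatol=1e-4)) for d in(-4,2) for d2 in(-3,3)),key=lambda r:r.fun)
        v=best.x; print(nm,use[-1],"xy",v[:2].round(1),"foot z",(v[2]+30).round(1),"lean deg",(v[3:]*.573).round(1),round(best.fun,3))
E
python3 fit.py
```

```text
clock: 44.28
eef_pos: [0.4267, -0.0653, 0.3274]
wrist_force: [0.3, -0.6, 0.1]
eef_pos: [0.3821, -0.1103, 0.3251]
wrist_force: [0.2, 1.1, -0.6]
a side xy [432.7 -60.1] foot z 251.7 lean deg [0. 0.] -1.464
a wrist xy [434.5 -57.6] foot z 249.9 lean deg [-0.  0.] -2.387
b side xy [ 514.2 -132.3] foot z 248.6 lean deg [-0.  0.] -1.577
b wrist xy [ 513.5 -133.5] foot z 248.5 lean deg [-0.  0.] -2.478
```

```bash
sed -i 's/cam={n:manip.camera(n) for n in ("scene","side","wrist")}/cam={n:manip.camera(n) for n in ("scene","side","wrist")}/; s/222.,0,0\])/222.,0,0])/; s/initial_simplex=None/initial_simplex=np.vstack([[x*1e3+d,y*1e3+d2,222,0,0]]+[np.array([x*1e3+d,y*1e3+d2,222,0,0])+np.eye(5)[j]*[4,4,4,8,8] for j in range(5)])/' fit.py; python3 fit.py
```

```text
a side xy [432.6 -59.8] foot z 250.9 lean deg [3.3 6.8] -1.475
a wrist xy [433.8 -57.7] foot z 249.4 lean deg [-1.6  0.2] -2.379
b side xy [ 513.7 -133.5] foot z 248.6 lean deg [3.6 4.4] -1.604
b wrist xy [ 513.6 -133.4] foot z 249.1 lean deg [ 3.1 -0. ] -2.509
```

```bash
cat > lean.py <<'E'
from h import *
d=np.load("last.npz")
for nm,ax in (("a",[.4328,-.060]),("b",[.5138,-.1333])):
    for n in ("scene","side"):
        i=d[n].astype(int); dark=i.max(2)<60; cream=(i[:,:,0]>i[:,:,2]+18)&(i.max(2)>60)
        out=[]
        for z,m,w in ((.24,dark,22),(.23,dark,22),(.215,dark,22),(.205,dark,22),(.165,cream,26),(.158,cream,26),(.15,cream,26),(.143,cream,26)):
            c,r=proj(C[n],[*ax,z]); c0=int(round(c)); r=int(round(r)); row=m[r]
            L=c0
            while row[L] and L>c0-w: L-=1
            R=c0
            while row[R] and R<c0+w: R+=1
            out.append(f"{z}: {(L+R)/2-c:+.1f}({R-L})")
        print(nm,n,out)
E
python3 lean.py
```

```text
a scene ['0.24: -0.0(20)', '0.23: +0.3(18)', '0.215: +0.2(22)', '0.205: -0.5(22)', '0.165: +0.9(32)', '0.158: +0.4(34)', '0.15: +0.4(35)', '0.143: -0.0(33)']
a side ['0.24: +0.0(18)', '0.23: +2.1(19)', '0.215: +4.4(27)', '0.205: -1.0(19)', '0.165: -0.1(26)', '0.158: +0.1(29)', '0.15: -0.2(27)', '0.143: +0.0(26)']
b scene ['0.24: +0.6(21)', '0.23: -1.7(23)', '0.215: -1.1(23)', '0.205: +0.1(22)', '0.165: -4.9(42)', '0.158: -4.6(43)', '0.15: -4.8(43)', '0.143: -4.5(42)']
b side ['0.24: -1.6(18)', '0.23: +0.4(18)', '0.215: +2.3(22)', '0.205: -0.8(20)', '0.165: -0.5(25)', '0.158: -0.0(28)', '0.15: +0.4(29)', '0.143: -0.1(28)']
```

```bash
sed 's/e=st\["eef_pos"\]/e=np.array([.4328,-.060,.203])/; s/\.511,-\.1375/.5138,-.1333/; s/, i\[rows.*tolist())/)/' rim.py > rim2.py; python3 rim2.py; python3 - <<'E'
from h import *
d=np.load("last.npz")
# foot top / rear edges + knot bottom rows per view along axis column, subpixel by column max
for nm,ax in (("a",[.4328,-.060]),("b",[.5138,-.1333])):
    for n in ("scene","side"):
        g=d[n].astype(float).max(2); K,V=C[n]
        c,r=proj(C[n],[*ax,.252]); t=[round(float(r-x),1) for x in range(0)]
        col=g[int(r)-25:int(r)+10,int(round(c))-1:int(round(c))+2].mean(1)
        cb,rb=proj(C[n],[*ax,.129]); im=d[n].astype(int); cr=(im[:,:,0]-im[:,:,2])[int(rb)-12:int(rb)+16,int(round(cb))-1:int(round(cb))+2].mean(1)
        print(nm,n,"foot row-frac",round(r-int(r),2),col.round().astype(int).tolist()[8:28],"| knot bottom",round(rb-int(rb),2),cr.round().astype(int).tolist())
E
```

```text
brush scene [[0.1926], [0.1926], [0.1926], [0.1926], [0.1926]]
brush side [[0.1923], [0.1923], [0.1923], [0.1923], [0.1923]]
b scene [[0.1922], [0.19], [0.19], [0.19], [0.19]]
b side [[0.19], [0.19], [0.19], [0.19], [0.1924]]
a scene foot row-frac 0.81 [118, 118, 120, 120, 119, 119, 120, 121, 122, 123, 123, 121, 122, 81, 25, 23, 26, 24, 28, 25] | knot bottom 0.27 [40, 40, 41, 38, 40, 41, 38, 42, 42, 43, 41, 41, 36, 36, 34, 26, 20, 16, 15, 15, 16, 15, 16, 15, 15, 17, 16, 16]
a side foot row-frac 0.71 [124, 151, 158, 151, 147, 136, 122, 100, 94, 92, 96, 116, 132, 131, 103, 61, 30, 23, 26, 21] | knot bottom 0.13 [43, 44, 40, 40, 37, 38, 40, 38, 37, 35, 35, 34, 34, 31, 28, 20, 12, 8, 7, 8, 6, 8, 9, 11, 21, 39, 46, 30]
b scene foot row-frac 0.44 [115, 113, 113, 114, 113, 113, 114, 119, 140, 145, 146, 153, 185, 221, 51, 25, 25, 24, 25, 24] | knot bottom 0.78 [40, 37, 41, 38, 38, 38, 39, 39, 40, 40, 42, 38, 37, 34, 30, 17, 16, 14, 16, 16, 15, 15, 15, 16, 15, 15, 13, 15]
b side foot row-frac 0.09 [81, 70, 89, 129, 159, 171, 173, 173, 174, 174, 174, 174, 173, 162, 128, 79, 41, 37, 32, 33] | knot bottom 0.12 [37, 36, 35, 36, 35, 35, 33, 34, 32, 31, 32, 32, 30, 32, 28, 20, 13, 11, 9, 9, 8, 9, 8, 8, 10, 19, 41, 66]
```

```bash
echo '0.3 0.025 0.0015 0 0;0 0.025 0 0 0;0 0.0215 0 0 0;0 0 0 0.03 0;0 0 0 0.02 0' | python3 shift.py|grep -E "eef|wrist|clock|open"; echo '0 0 0 0.01 0;0 0 0 0.006 0;0 0 0 0 0;0 0 0 0 0;0 0 0 0 0' | python3 shift.py|grep -E "eef|wrist|open"; echo '0 0 0 0.002 0;0 0 0 0 0;0 0 0 0 0' | python3 shift.py|grep -E "eef|wrist"
```

```text
clock: 45.45
eef_pos: [0.4362, -0.057, 0.2737]
wrist_force: [-0.2, 0.1, -1.3]
opening: 0.141
eef_pos: [0.4359, -0.0581, 0.2595]
wrist_force: [0.1, 0.2, -0.2]
opening: 0.0
eef_pos: [0.4355, -0.0581, 0.2571]
wrist_force: [0.1, -0.4, -0.2]
```

```bash
echo '0 0 0 0.001 0;0 0 0 0 0;0 0 0 0 0' | python3 shift.py|grep -E "eef|wrist"; echo '0 0 0 0.001 0;0 0 0 0 0;0 0 0 0 0' | python3 shift.py|grep -E "eef|wrist"
```

```text
eef_pos: [0.4354, -0.058, 0.2558]
wrist_force: [0.1, 0.4, 0.9]
eef_pos: [0.4354, -0.058, 0.2547]
wrist_force: [0.1, 0.3, 0.7]
```

```bash
echo '0 -0.003 0 0 0;0 0 0 0.001 0;0 0 0 0 0;0 0 0 0 0' | python3 shift.py|grep -E "eef|wrist"; echo '0 0 0 0.001 0;0 0 0 0 0;0 0 0 0 0' | python3 shift.py|grep -E "eef|wrist"; echo '0 0 0 0.0005 0;0 0 0 0 0;0 0 0 0 0' | python3 shift.py|grep -E "eef|wrist"; echo '0 0 0 0.0005 0;0 0 0 0 0;0 0 0 0 0' | python3 shift.py|grep -E "eef|wrist"
```

```text
eef_pos: [0.4332, -0.0602, 0.2537]
wrist_force: [0.1, 0.2, 0.2]
eef_pos: [0.4333, -0.0601, 0.2527]
wrist_force: [-0.4, -0.2, -0.3]
eef_pos: [0.4333, -0.0602, 0.2522]
wrist_force: [0.3, -1.1, -0.8]
eef_pos: [0.4333, -0.0602, 0.2518]
wrist_force: [0.0, -0.2, 0.1]
```

```bash
echo '0 0 0 -0.01 0;0 0 0 -0.03 0;0 0 0 -0.04 0;0 0 0 -0.03 0;0 0 0 0 0' | python3 shift.py|grep -E "eef|wrist|clock"; echo '0 -0.03 0 0 0;0 -0.03 0 0 0;0 0 0 0 0;0 0 0 0 0;0 0 0 0 0' | python3 shift.py|grep eef; python3 fit.py; python3 lean.py; python3 rim2.py
```

```text
clock: 48.12
eef_pos: [0.4353, -0.0607, 0.3673]
wrist_force: [1.4, 0.2, -0.8]
eef_pos: [0.3918, -0.1033, 0.3618]
a side xy [431.5 -60.2] foot z 251.3 lean deg [2.3 5.5] -1.475
a wrist xy [433.9 -57.9] foot z 250.0 lean deg [-1.8  0.4] -2.374
b side xy [ 513.9 -133.3] foot z 248.5 lean deg [5.  5.4] -1.605
b wrist xy [ 513.4 -133.6] foot z 248.9 lean deg [ 2.7 -0.1] -2.499
a scene ['0.24: -0.5(21)', '0.23: +0.3(18)', '0.215: +0.2(22)', '0.205: -0.5(22)', '0.165: +1.4(31)', '0.158: +0.9(33)', '0.15: +0.4(35)', '0.143: -0.0(33)']
a side ['0.24: +0.0(18)', '0.23: +2.1(19)', '0.215: +4.4(27)', '0.205: -1.0(19)', '0.165: -0.1(26)', '0.158: +0.1(29)', '0.15: -0.2(29)', '0.143: +0.0(26)']
b scene ['0.24: +0.6(21)', '0.23: -1.7(23)', '0.215: -1.1(23)', '0.205: +0.1(22)', '0.165: -4.9(42)', '0.158: -4.6(43)', '0.15: -4.8(43)', '0.143: -4.5(42)']
b side ['0.24: -1.6(18)', '0.23: +0.4(18)', '0.215: +2.3(22)', '0.205: -1.3(19)', '0.165: -0.5(25)', '0.158: -0.0(28)', '0.15: +0.4(29)', '0.143: +0.4(29)']
brush scene [[0.1926], [0.1926], [0.1926], [0.1926], [0.1926]]
brush side [[0.1923], [0.1923], [0.1923], [0.1923], [0.1923]]
b scene [[0.19], [0.19], [0.19], [0.19], [0.19]]
b side [[0.19], [0.19], [0.19], [0.19], [0.1924]]
```

```bash
echo '0 0.02 0 0 0;0 0.02 0 0.02 0;0 0.019 0 0.03 0;0 0 0 0.03 0;0 0 0 0.023 0' | python3 shift.py|grep -E "eef|clock"; echo '0 0 0 0.005 0;0 0 0 0 0;0 0 0 0 0;0 0 0 0 0' | python3 shift.py|grep -E "eef|wrist"
```

```text
clock: 49.3
eef_pos: [0.4326, -0.0598, 0.2568]
eef_pos: [0.4334, -0.0612, 0.2552]
wrist_force: [0.4, -0.0, 0.2]
```

```bash
echo '0 0 0 0.002 0;0 0 0 0.0015 0;0 0 0 0 0;0 0 0 0 0' | python3 shift.py|grep -E "eef|wrist"; echo '0 0 0 0.0005 0;0 0 0 0 0;0 0 0 0 0' | python3 shift.py|grep -E "eef|wrist"; echo '0 0 0 0.0005 0;0 0 0 0 0;0 0 0 0 0' | python3 shift.py|grep -E "eef|wrist";  echo '0 0 0 0.0005 0;0 0 0 0 0;0 0 0 0 0' | python3 shift.py|grep -E "eef|wrist"
```

```text
eef_pos: [0.4327, -0.061, 0.2505]
wrist_force: [0.5, -0.8, -0.3]
eef_pos: [0.4327, -0.061, 0.25]
wrist_force: [-0.9, -1.8, 3.9]
eef_pos: [0.4328, -0.061, 0.2496]
wrist_force: [-0.8, -0.3, 7.8]
eef_pos: [0.4329, -0.061, 0.2493]
wrist_force: [-2.6, -0.6, 11.2]
```

```bash
echo '0 0 0 -0.005 0;0 0 0 -0.03 0;0 0 0 -0.04 0;0 0 0 -0.04 0;0 -0.03 0 0 0' | python3 shift.py|grep -E "clock"; echo '0 -0.03 0 0 0;0 -0.03 0 0 0;0 0 0 0 0;0 0 0 0 0;0 0 0 0 0' | python3 shift.py|grep eef; python3 fit.py; python3 lean.py|grep "^a"; python3 rim2.py|head -2
```

```text
clock: 51.13
eef_pos: [0.3702, -0.1255, 0.3639]
a side xy [432.5 -60.1] foot z 250.7 lean deg [-0.   5.7] -1.47
a wrist xy [434.6 -57.3] foot z 248.4 lean deg [0.1 2. ] -2.393
b side xy [ 513.8 -133.5] foot z 248.5 lean deg [3.6 4.2] -1.599
b wrist xy [ 513.6 -133.4] foot z 249.0 lean deg [ 3.1 -0.3] -2.507
a scene ['0.24: -0.0(20)', '0.23: +0.3(18)', '0.215: +0.2(22)', '0.205: -1.0(23)', '0.165: +0.9(30)', '0.158: -0.1(33)', '0.15: -0.1(34)', '0.143: -0.0(33)']
a side ['0.24: +0.0(18)', '0.23: +2.1(19)', '0.215: +4.4(27)', '0.205: -1.0(19)', '0.165: -0.1(26)', '0.158: -0.4(28)', '0.15: -0.7(28)', '0.143: -1.0(26)']
brush scene [[0.1905], [0.1926], [0.1926], [0.1926], [0.1926]]
brush side [[0.1923], [0.1899], [0.1899], [0.1923], [0.1923]]
```

```bash
python3 -c "
from rig import manip
print(manip.close_job())"
```

```text
the job is handed in; nothing more can be done
None
```

I laid the brush on its side, let it go gently, took it again by the handle, turned it bristles down and hung it in the free hook. It is seated to within about a millimetre of its neighbour's height and plumb to within a few degrees. The other brush was not touched, and the job is handed in.

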